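Lay the stood-up job bin on its back and load the brake pads

ROBOT

A 7-joint arm with a two-finger parallel gripper is mounted at the origin on the work surface. World frame = base frame: x ahead of the robot, y to its left, z up, the work surface at z = 0. Lengths are in m, angles in rad, forces in N, time in s.
With the tool pointing down it reaches from about 0.4 to 0.85 m from the base axis. Payload 6.9 kg.
Tool frame: the origin (TCP) lies on the centre line of the jaws, within the pads' length; the fingertips stand 17 mm ahead of it and the grasp point (between the pads) lies 2 mm behind it; z points along the fingers, y is the direction in which the jaws open and shut (so a half turn about z gives the same grasp; the last joint's range is limited). The gripper opens to 85 mm and grips with 20 to 120 N. Pads are 22 mm wide; open, the fingers measure 114 mm over their backs; the gripper's body (76 mm by 85 mm) begins 54 mm behind the grasp point. The pads swing forward as they close: fully open they stand 13 mm farther back than shut.
Start: joints at [1.383, 0.507, -0.238, 1.5, 0.126, 1.149, -0.155], TCP at [0.18, -0.598, 0.248] pointing down, gripper open.
Joint ranges: [-3.08, 3.08], [-0.24, 2.05], [-1.43, 1.35], [0, 2.5], [-1.52, 4.66], [0.17, 1.96], [-2.89, 2.89]. Speed limits (rad/s): [2.39, 2.39, 3.14, 3.14, 3.14, 3.14, 3.14].

INTERFACE

Orientations are given as a unit quaternion [x, y, z, w].
In Python, from rig import robot, eyes, workorder, nets gives the robot as it stands.
- The arm moves only by the tool carry_out, never from a script. Its argument "targets" is one flat list of numbers, 6 for each row, row after row: the shift along the tool's x, y, z in cm, then the turn, a rotation vector about the tool's x, y, z in degrees. A call has 1 to 12 rows; each row shifts and turns the pose as measured when the row begins, along the tool's axes as they then stand; what a row does not reach is not made up. A row lasts 1/12 s, in which the tool goes at most 41.7 mm and 7.16 degrees, less where a joint would pass 70% of its speed; a pose out of reach is approached as far as the arm can. A call with a gripper value outside its range is refused whole. "gripper" is the finger opening in cm, from 0 to 8.54, set as the call begins (left out, the last holds). The fingers move at their own pace and stop on an object; "squeeze" is the grip in N (left out, the last holds). Time passes only in rows, so rows that do not move let the fingers close. It gives the time, the measured TCP pose, the force and the opening at its end, in the units of the state.
- robot.sense(): the state, without advancing time (a new reading comes with each control period).
- eyes.capture(name): name is "side" or "top" or "wrist"; returns a dict with "color" (400x640x3 uint8, blue, green, red), "vfov" (degrees; the focal length in pixels is half the picture's height over the tangent of half this angle, whatever the lens; pixels are square), "cx", "cy" (the principal point, pixels), "distortion" ([k1, k2, p1, p2, k3] as OpenCV has them; the pictures are not rectified), "R" (3x3) and "t" (3): a world point X has camera coordinates R X + t; the wrist camera has in their place "mount" (4x4, takes a point from camera to tool coordinates, whose origin is the TCP and whose axes are the flange's). Camera axes: x right, y down, z forward; pixel columns grow to the right and rows downward; lengths in m; the calibration is good to about 2 mm. A picture is of the moment at which its call begins: read the wrist's pose just before it. There is no depth.
- workorder.close_job(): hands the job in, once; it reports no verdict.
Trained networks look in a picture, given as the dict that the camera call returned (one of the last four; its "shot" number tells which), for a name from the list of things; names that differ only in an ending like _2 or _b are one class to them, and where a whole thing is asked for, a point or a joint stands for the part that bears it (a point fixed in the world has none). Each returns a list of dicts, best first, with "score" (0 to 1); they miss things now and then, are a little off and sometimes report something else, mostly with a low value. They report only what shows in the picture. A call takes as long as a camera call.
- nets.silhouettes(target, picture): "pixels" (400x640 bool, what is visible of it) and "centre" ([column, row] in pixels, amid what is visible of it).
- nets.landmark_of(target, picture): "centre" ([column, row] in pixels: a listed point, or the origin of a listed thing).
The state is a dict: "time": time; "joint_pos": joint angles; "dq": joint speeds; "tau": joint torques, N m; "tcp_pos": TCP position; "orientation": TCP orientation; "wrist_force": force on the tool from outside, world axes, zero at the start; "wrist_torque": the same for the moment, N m; "finger_gap": opening from 0.0 (shut) to 1.0 (fully open).
Only numpy, scipy, OpenCV 4.12 (cv2) and the standard library are available. Lean on these libraries where they do the work, as an engineer would, in place of code of your own. Each camera call takes 0.05 s, during which the arm holds its last target.

TASK

Slide the upright blue bin along the bench, open side trailing, until its bottom back edge is up against the yellow-marked edge of the plywood board, then push its top so that it topples over that edge onto its back on the board, never lifting it. Then lay the copper-coloured brake pad pair flat in the bin, through the opening that now faces up, without dropping it. Leave the other things on the bench where they are.

Things in the scene. Friction and masses are not known exactly. Their poses are not given: they have to be found in the camera images.
- bin: Loose blue plastic bin, 0.42 kg, upright, 20 to 45 mm short of the board's yellow edge, back to the board (within 5 degrees). 60 deep (x), 130 wide (y), 190 tall (z), walls 4 mm. Origin: centre of its underside; z up when upright; +x out of its back. Front (-x) open above a closed apron 50 mm tall, up to the top wall. On its back it is an open tray, its -x axis pointing up.
- bin_heel (a point): Middle of the bin's bottom back edge: bin frame (30, 0, 0) mm; the edge that must meet the board. The upright bin slides when pushed on its apron (the face 60 mm in front of this edge) at 15 to 30 mm height; pushed higher than about 40 mm it starts to tip.
- bin_top (a point): Middle of the front edge of the bin's top wall: bin frame (-30, 0, 188) mm; a good place to push. With its foot blocked the bin topples once this has been pushed about 60 mm forward.
- bin_in (a point): Centre of the bin's open part, on the inner face of its back wall: bin frame (26, 0, 117) mm. With the bin on its back this is the middle of the tray floor under the opening, 16 mm above the bench; the opening there is 134 mm along the bin's z by 122 mm along its y.
- board: Fixed plywood board flat on the bench, 210 mm (own x) by 170 mm (own y), 12 mm thick, with a yellow stripe along its near edge. Origin: middle of that edge, at bench height; +x points from the yellow edge over the board (the way the bin is to fall), z up. The bin blocked at the edge ends with its foot overhanging the edge by about 12 mm.
- pair: Loose pair of brake pads held back to back as one rigid block: copper-coloured linings outside (top and bottom), dark steel backing plates between, 0.28 kg, lying flat on the bench. 72 mm long in the body, 88 mm over the 18 mm wide end lugs (own x), 44 mm wide (own y, grip here), 26 mm tall (own z). Origin: centre of its underside.
- pair_center (a point): Centre of the brake pad pair, 13 mm above its underside.
- cup: Zinc cup of washers, loose, 72 mm across the rim and 60 mm tall; origin at centre of its underside. To be left alone. It and the brake pad pair may stand in each other's place.
- wrench: Steel torque wrench lying on the bench, 400 mm long, 34 mm wide; origin near mid-length, at bench height. To be left alone.
- fuse_lid: Clear plastic fuse box lid, 110 x 75 x 22 mm, lying on the bench; origin at centre of its underside. To be left alone.
- oil: Yellow oil bottle, 60 mm across, 170 mm tall; origin at centre of its underside. To be left alone. Beyond it (farther from the robot) stands the fixed red three-tier organiser, 190 x 260 mm and 200 mm tall, occupying 0.67 to 0.93 m ahead of the robot base and 0.21 to 0.51 m to its left.
- driver: Orange-handled screwdriver lying on the bench; to be left alone.

How it is judged:
By the outcome, as a careful person would: the job done as asked, in the order asked, and still so for the second after the job is handed in, with the robot touching nothing.
It also fails if it takes over 58 s, if anything falls off the work surface, if the arm or the gripper's body presses on something with over 40 N, if the wrist force passes 120 N, or if a joint passes its speed limit or range.

## Working session

There is one attempt and no reset: what is moved stays moved. The work goes in short steps, Python scripts to look and compute and a tool call to move; the robot and the scene stay as the last step left them, time stands still between calls to the robot, and variables do not carry over. Pictures are saved under pics/ and viewed, and the job is handed in when it is done.

Besides the shell and the picture viewer there is one more tool, called after "Call:" as a command line: name --argument value ..., lists and objects as JSON in quotes. carry_out: Moves the arm, as the interface text tells. Its arguments: {"type":"object","properties":{"targets":{"type":"array","items":{"type":"number"}},"gripper":{"type":"number"},"squeeze":{"type":"number"}},"required":["targets"]}

```bash
ls; mkdir -p pics
cat > h.py <<'E'
import numpy as np, cv2
from rig import robot, eyes, workorder, nets
from scipy.spatial.transform import Rotation as Rn
def K(p):
    f=200/np.tan(np.radians(p["vfov"])/2)
    return np.array([[f,0,p["cx"]],[0,f,p["cy"]],[0,0,1.]])
def ext(p,s=None):
    if "R" in p: return np.array(p["R"]),np.array(p["t"])
    M=np.array(p["mount"]);T=np.eye(4);T[:3,:3]=Rn.from_quat(s["orientation"]).as_matrix();T[:3,3]=s["tcp_pos"]
    C=np.linalg.inv(T@M);return C[:3,:3],C[:3,3]
def toworld(p,px,z,s=None):
    R,t=ext(p,s);px=np.array(px,float).reshape(-1,1,2)
    u=cv2.undistortPoints(px,K(p),np.array(p["distortion"],float)).reshape(-1,2)
    c=-R.T@t;out=[]
    for a in u:
        d=R.T@np.array([a[0],a[1],1]);out.append(c+d*(z-c[2])/d[2])
    return np.array(out)
def proj(p,X,s=None):
    R,t=ext(p,s)
    return cv2.projectPoints(np.array(X,float).reshape(-1,1,3),cv2.Rodrigues(R)[0],t,K(p),np.array(p["distortion"],float))[0].reshape(-1,2)
E
cat > a.py <<'E'
from h import *
s=robot.sense();print({k:np.round(v,3).tolist() for k,v in s.items()})
for n in ["side","top"]:
    p=eyes.capture(n);cv2.imwrite(f"pics/{n}0.png",p["color"])
    R,t=ext(p);print(n,"cam at",(-R.T@t).round(3),"fwd",R[2].round(2))
    for o,z in [("bin",0),("bin_heel",0),("bin_top",.188),("board",0.0),("pair_center",.013),("pair",0),("cup",0),("wrench",0),("fuse_lid",0),("oil",0),("driver",0)]:
        for d in nets.landmark_of(o,p)[:2]:
            print(n,o,round(d["score"],2),np.round(d["centre"],1),toworld(p,d["centre"],z)[0].round(4))
E
python3 a.py
```

```text
pics
{'time': 0.0, 'joint_pos': [1.383, 0.508, -0.238, 1.501, 0.126, 1.149, -0.155], 'dq': [0.001, -0.0, 0.0, 0.001, -0.001, -0.001, 0.0], 'tau': [-0.0, -62.06, -2.187, -24.966, 0.013, 0.012, 0.0], 'tcp_pos': [0.18, -0.598, 0.247], 'orientation': [0.989, 0.146, -0.0, -0.001], 'wrist_force': [-0.9, 0.421, 0.622], 'wrist_torque': [0.075, -0.043, 0.047], 'finger_gap': 1.003}
side cam at [ 0.41  -0.836  0.821] fwd [ 0.14  0.77 -0.62]
side bin 0.76 [304.4 264. ] [ 0.4979 -0.0613 -0.    ]
side bin_heel 0.89 [306.1 263. ] [ 0.5029 -0.0584  0.    ]
side bin_heel 0.43 [303.6 224. ] [ 0.5181  0.1007 -0.    ]
side bin_top 0.76 [303.8 223.5] [ 0.494  -0.1123  0.188 ]
side pair_center 0.85 [355.3 328.8] [ 0.5822 -0.2906  0.013 ]
side pair 0.95 [352.  334.1] [ 0.5743 -0.2941  0.    ]
side cup 0.96 [278.2 182. ] [0.4629 0.3302 0.    ]
side wrench 0.78 [403.8 250.6] [ 0.7769 -0.0577 -0.    ]
side oil 0.86 [312.8 156.3] [0.6041 0.4729 0.    ]
side driver 0.64 [239.1 169.7] [0.3339 0.4283 0.    ]
top cam at [0.361 0.006 1.364] fwd [ 0.15  0.02 -0.99]
top bin 0.67 [343.5 218.1] [ 0.5063 -0.0716  0.    ]
top bin 0.63 [336.1 219.2] [ 0.502  -0.0459  0.    ]
top bin_heel 0.69 [335.3 218.3] [ 0.5051 -0.0431  0.    ]
top bin_top 0.8 [357.4 216.2] [ 0.4928 -0.1027  0.188 ]
top bin_top 0.71 [336.9 144. ] [ 0.7165 -0.0386  0.188 ]
top board 0.64 [328.7 220.5] [ 0.497  -0.0202  0.    ]
top pair_center 0.55 [408.  195.1] [ 0.5893 -0.2939  0.013 ]
top pair 0.69 [408.8 200.8] [ 0.5713 -0.2992  0.    ]
top cup 0.8 [230.7 226.4] [0.47   0.3217 0.    ]
top wrench 0.84 [338.9 141.4] [ 0.7831 -0.0528  0.    ]
top wrench 0.39 [193.2 191.1] [0.5928 0.4618 0.    ]
top fuse_lid 0.66 [452.4 189.9] [ 0.6126 -0.4517  0.    ]
top oil 0.57 [193.8 190.5] [0.595  0.4598 0.    ]
top driver 0.84 [197.1 266.4] [0.3301 0.4304 0.    ]
```

View pics/side0.png

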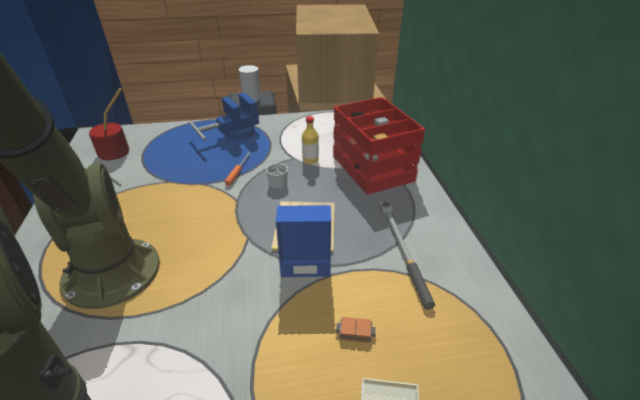

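View pics/top0.png

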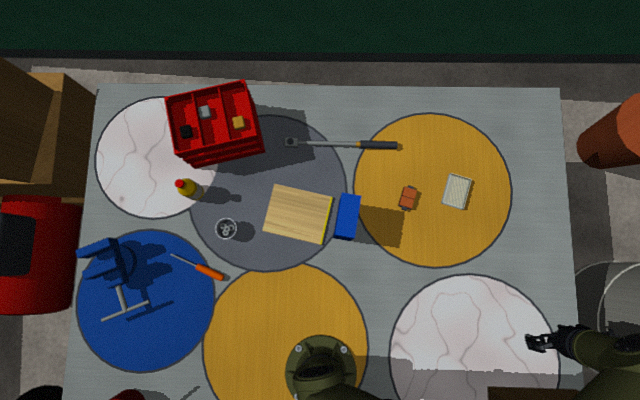

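Run:
```python
import cv2
a=cv2.imread("pics/side0.png")[170:360,220:420];cv2.imwrite("pics/s0c.png",cv2.resize(a,None,fx=3,fy=3,interpolation=cv2.INTER_CUBIC))
a=cv2.imread("pics/top0.png")[120:250,270:470];cv2.imwrite("pics/t0c.png",cv2.resize(a,None,fx=4,fy=4,interpolation=cv2.INTER_CUBIC))
```

```text
(no output)
```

View pics/s0c.png

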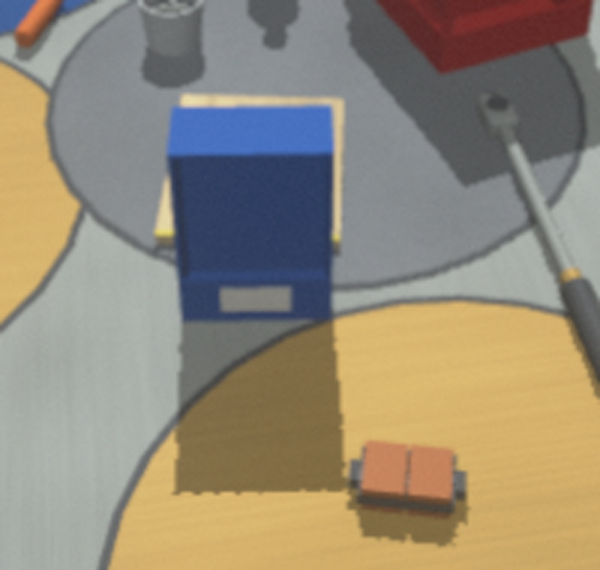

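View pics/t0c.png

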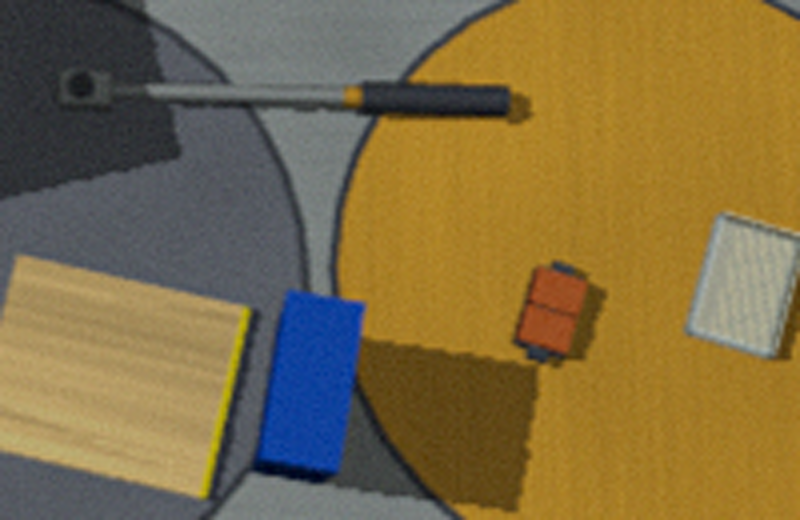

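```bash
cat > b.py <<'E'
from h import *
T=eyes.capture("top");S=eyes.capture("side")
def tw(p,o,sc,pts,z):
    return toworld(p,[(o[0]+x/sc-.375,o[1]+y/sc-.375) for x,y in pts],z)
b=tw(T,(270,120),4,[(248,308),(207,497)],.012);print("board edge",b.round(4),np.linalg.norm(b[0]-b[1]))
d=b[0]-b[1];print("edge mid",b.mean(0).round(4),"dir x yaw",np.degrees(np.arctan2(d[1],d[0]))+90)
bt=tw(T,(270,120),4,[(288,291),(365,302),(337,480),(256,466)],.19);print("bin top",bt.round(4))
for i in range(4):
    e=bt[(i+1)%4]-bt[i];print(np.linalg.norm(e).round(4),np.degrees(np.arctan2(e[1],e[0])).round(1))
bs=tw(S,(220,170),3,[(171,155),(333,153),(331,108),(172,108)],.19);print("bin top side",bs.round(4))
bf=tw(S,(220,170),3,[(182,321),(331,321)],0);print("bin front bottom",bf.round(4))
for q in(bs[:2],bf):
  e=q[1]-q[0];print(np.linalg.norm(e).round(4),np.degrees(np.arctan2(e[1],e[0])).round(1))
be=tw(S,(220,170),3,[(157,236),(340,238)],.012);print("board side",be.round(4))
e=be[1]-be[0];print(np.linalg.norm(e).round(4),np.degrees(np.arctan2(e[1],e[0])).round(1))
for p,n in((T,"t"),(S,"s")):
    for d in nets.silhouettes("pair",p)[:1]:
        m=d["pixels"].astype(np.uint8);c=max(cv2.findContours(m,0,1)[0],key=cv2.contourArea).reshape(-1,2)
        w=toworld(p,c,.026 if n=="t" else .02)[:,:2].astype(np.float32);print(n,d["score"],cv2.minAreaRect(w),cv2.fitEllipse(w))
E
python3 b.py
```

```text
board edge [[ 0.5795 -0.029   0.012 ]
 [ 0.415   0.004   0.012 ]] 0.16782501860831184
edge mid [ 0.4972 -0.0125  0.012 ] dir x yaw 78.67836611868584
bin top [[ 0.5643 -0.0546  0.19  ]
 [ 0.5569 -0.1128  0.19  ]
 [ 0.4223 -0.0922  0.19  ]
 [ 0.4315 -0.0319  0.19  ]]
0.0587 -97.3
0.1361 171.3
0.061 81.3
0.1347 -9.7
bin top side [[ 0.4328 -0.0962  0.19  ]
 [ 0.5564 -0.1151  0.19  ]
 [ 0.5653 -0.0599  0.19  ]
 [ 0.4387 -0.0381  0.19  ]]
bin front bottom [[ 0.43   -0.0948  0.    ]
 [ 0.5571 -0.1168 -0.    ]]
0.1251 -8.7
0.1289 -9.8
board side [[ 0.4168  0.001   0.012 ]
 [ 0.5818 -0.0301  0.012 ]]
0.1679 -10.7
t 0.71 ((0.5781701803207397, -0.2866215705871582), (0.04663393646478653, 0.08664437383413315), 77.13790893554688) ((0.5784296989440918, -0.2870164215564728), (0.047539886087179184, 0.08947467058897018), 77.44840240478516)
s 0.92 ((0.5813686847686768, -0.2947002053260803), (0.058781273663043976, 0.08696895837783813), 75.09613037109375) ((0.5803708434104919, -0.2950644791126251), (0.060483209788799286, 0.09030444920063019), 73.7725601196289)
```

```bash
cat >> h.py <<'E'
def Rt(yaw,tilt):
    "tool x at world yaw (deg), pointing down, then tilt about tool y"
    R0=Rn.from_euler('z',yaw,degrees=True)*Rn.from_euler('x',180,degrees=True)
    return R0*Rn.from_euler('y',tilt,degrees=True)
def plan(pos,Rg,n,s=None,start=None):
    s=s or robot.sense();p0=np.array(s["tcp_pos"]);R0=Rn.from_quat(s["orientation"])
    if start: p0,R0=np.array(start[0]),start[1]
    rv=(R0.inv()*Rg).as_rotvec()
    print("n",n,"mm/row",np.linalg.norm(np.array(pos)-p0)/n*1000,"deg/row",np.degrees(np.linalg.norm(rv))/n)
    rows=[]
    for i in range(n):
        Ri=R0*Rn.from_rotvec(rv*i/n)
        d=Ri.inv().apply((np.array(pos)-p0)/n)*100
        rows.append([round(float(v),1 if i<0 else 2) for v in d]+[round(float(v),1) for v in np.degrees(rv)/n])
    for r in rows: print(r,end=",\n")
def st():
    s=robot.sense();R=Rn.from_quat(s["orientation"]).as_matrix()
    print("t",round(s["time"],2),"tcp",np.round(s["tcp_pos"],4),"x",R[:,0].round(2),"z",R[:,2].round(2),"F",np.round(s["wrist_force"],1),"gap",round(s["finger_gap"],2),"q",np.round(s["joint_pos"],2))
    return s
E
python3 - <<'E'
from h import *
p=eyes.capture("wrist");print(np.round(p["mount"],3),p["vfov"])
s=st()
plan([.4835,-.159,.12],Rt(79,45),20)
E
```

```text
[[ 0.001 -0.956 -0.294  0.075]
 [ 1.     0.001  0.     0.   ]
 [ 0.    -0.294  0.956 -0.124]
 [ 0.     0.     0.     1.   ]] 58.63775947871812
t 1.45 tcp [ 0.1804 -0.5984  0.2483] x [ 0.96  0.29 -0.  ] z [-0.  0. -1.] F [-0.4  0.7  0.2] gap 1.0 q [ 1.38  0.51 -0.24  1.5   0.13  1.15 -0.15]
n 20 mm/row 27.45104215194689 deg/row 3.7722220634821384
[2.09, -1.67, 0.64, 1.2, 2.0, -2.9],
[2.14, -1.54, 0.75, 1.2, 2.0, -2.9],
[2.19, -1.41, 0.86, 1.2, 2.0, -2.9],
[2.23, -1.28, 0.96, 1.2, 2.0, -2.9],
[2.25, -1.14, 1.07, 1.2, 2.0, -2.9],
[2.27, -1.0, 1.17, 1.2, 2.0, -2.9],
[2.27, -0.86, 1.27, 1.2, 2.0, -2.9],
[2.27, -0.72, 1.37, 1.2, 2.0, -2.9],
[2.25, -0.57, 1.46, 1.2, 2.0, -2.9],
[2.22, -0.42, 1.55, 1.2, 2.0, -2.9],
[2.19, -0.28, 1.64, 1.2, 2.0, -2.9],
[2.14, -0.13, 1.72, 1.2, 2.0, -2.9],
[2.08, 0.02, 1.79, 1.2, 2.0, -2.9],
[2.01, 0.16, 1.86, 1.2, 2.0, -2.9],
[1.93, 0.3, 1.93, 1.2, 2.0, -2.9],
[1.84, 0.44, 1.99, 1.2, 2.0, -2.9],
[1.75, 0.58, 2.04, 1.2, 2.0, -2.9],
[1.64, 0.71, 2.09, 1.2, 2.0, -2.9],
[1.53, 0.83, 2.12, 1.2, 2.0, -2.9],
[1.4, 0.95, 2.16, 1.2, 2.0, -2.9],
```

Call:
carry_out --targets '[2.09, -1.67, 0.64, 1.2, 2.0, -2.9, 2.14, -1.54, 0.75, 1.2, 2.0, -2.9, 2.19, -1.41, 0.86, 1.2, 2.0, -2.9, 2.23, -1.28, 0.96, 1.2, 2.0, -2.9, 2.25, -1.14, 1.07, 1.2, 2.0, -2.9, 2.27, -1.0, 1.17, 1.2, 2.0, -2.9, 2.27, -0.86, 1.27, 1.2, 2.0, -2.9, 2.27, -0.72, 1.37, 1.2, 2.0, -2.9, 2.25, -0.57, 1.46, 1.2, 2.0, -2.9, 2.22, -0.42, 1.55, 1.2, 2.0, -2.9]' --gripper 6

```text
time: 2.28
tcp_pos: [0.334, -0.3753, 0.1847]
orientation: [0.898, 0.39, 0.159, -0.126]
wrist_force: [0.5, -0.6, 0.4]
finger_gap: 0.706
```

Run:
```python
from h import *
s=st()
plan([.4835,-.159,.12],Rt(79,45),12)
```

```text
t 2.28 tcp [ 0.334  -0.3753  0.1847] x [0.64 0.66 0.38] z [ 0.19  0.35 -0.92] F [ 0.5 -0.6  0.4] gap 0.71 q [ 1.38  0.54 -0.55  1.79 -0.12  1.04  0.2 ]
n 12 mm/row 22.565954537962952 deg/row 3.115393493297681
[1.79, -0.22, 1.36, 1.0, 1.7, -2.4],
[1.75, -0.12, 1.41, 1.0, 1.7, -2.4],
[1.71, -0.02, 1.47, 1.0, 1.7, -2.4],
[1.67, 0.08, 1.52, 1.0, 1.7, -2.4],
[1.62, 0.18, 1.56, 1.0, 1.7, -2.4],
[1.56, 0.27, 1.6, 1.0, 1.7, -2.4],
[1.5, 0.37, 1.64, 1.0, 1.7, -2.4],
[1.44, 0.46, 1.68, 1.0, 1.7, -2.4],
[1.37, 0.55, 1.71, 1.0, 1.7, -2.4],
[1.29, 0.64, 1.74, 1.0, 1.7, -2.4],
[1.21, 0.72, 1.76, 1.0, 1.7, -2.4],
[1.13, 0.8, 1.78, 1.0, 1.7, -2.4],
```

Call:
carry_out --targets '[1.79, -0.22, 1.36, 1.0, 1.7, -2.4, 1.75, -0.12, 1.41, 1.0, 1.7, -2.4, 1.71, -0.02, 1.47, 1.0, 1.7, -2.4, 1.67, 0.08, 1.52, 1.0, 1.7, -2.4, 1.62, 0.18, 1.56, 1.0, 1.7, -2.4, 1.56, 0.27, 1.6, 1.0, 1.7, -2.4, 1.5, 0.37, 1.64, 1.0, 1.7, -2.4, 1.44, 0.46, 1.68, 1.0, 1.7, -2.4, 1.37, 0.55, 1.71, 1.0, 1.7, -2.4, 1.29, 0.64, 1.74, 1.0, 1.7, -2.4, 1.21, 0.72, 1.76, 1.0, 1.7, -2.4, 1.13, 0.8, 1.78, 1.0, 1.7, -2.4]'

```text
time: 3.28
tcp_pos: [0.4895, -0.1508, 0.1204]
orientation: [0.705, 0.593, 0.304, -0.242]
wrist_force: [0.1, -0.0, -0.1]
finger_gap: 0.703
```

Run:
```python
from h import *
s=st()
plan([.4835,-.159,.025],Rt(79,45),10)
for n in("side","wrist"):cv2.imwrite(f"pics/{n}1.png",eyes.capture(n)["color"])
```

```text
t 3.28 tcp [ 0.4895 -0.1508  0.1204] x [0.11 0.69 0.72] z [ 0.14  0.7  -0.7 ] F [ 0.1 -0.  -0.1] gap 0.7 q [ 1.17  0.86 -0.83  1.84 -0.22  0.91  0.45]
n 10 mm/row 9.598015803947572 deg/row 0.15297734063587015
[-0.75, -0.06, 0.6, 0.0, -0.1, 0.1],
[-0.75, -0.06, 0.6, 0.0, -0.1, 0.1],
[-0.75, -0.06, 0.6, 0.0, -0.1, 0.1],
[-0.74, -0.06, 0.6, 0.0, -0.1, 0.1],
[-0.74, -0.06, 0.6, 0.0, -0.1, 0.1],
[-0.74, -0.05, 0.61, 0.0, -0.1, 0.1],
[-0.74, -0.05, 0.61, 0.0, -0.1, 0.1],
[-0.74, -0.05, 0.61, 0.0, -0.1, 0.1],
[-0.74, -0.05, 0.61, 0.0, -0.1, 0.1],
[-0.74, -0.05, 0.61, 0.0, -0.1, 0.1],
```

View pics/side1.png

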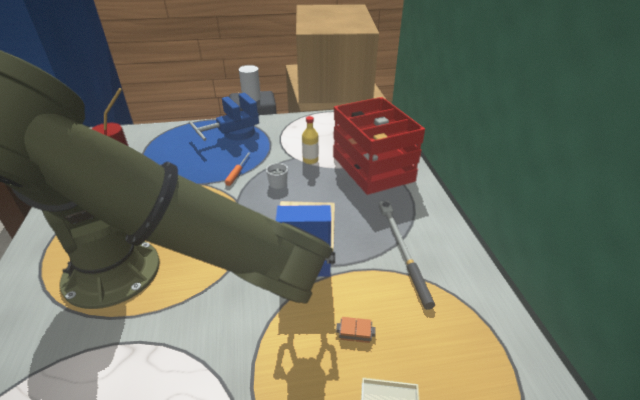

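View pics/wrist1.png

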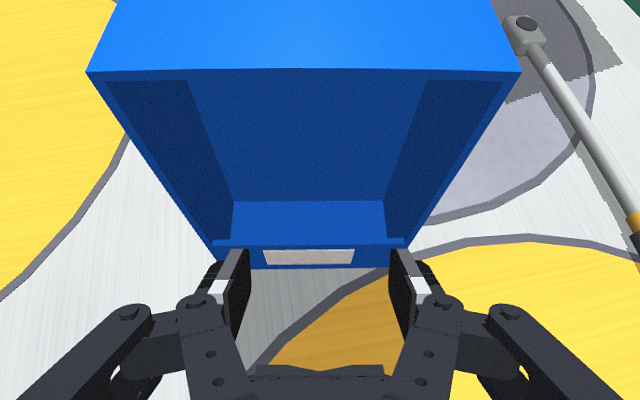

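Call:
carry_out --targets '[-0.75, -0.06, 0.6, 0, 0, 0, -0.75, -0.06, 0.6, 0, 0, 0, -0.75, -0.06, 0.6, 0, 0, 0, -0.75, -0.06, 0.6, 0, 0, 0, -0.75, -0.06, 0.6, 0, 0, 0, -0.75, -0.06, 0.6, 0, 0, 0, -0.75, -0.06, 0.6, 0, 0, 0, -0.75, -0.06, 0.6, 0, 0, 0, -0.75, -0.06, 0.6, 0, 0, 0, -0.5, -0.06, 0.4, 0, 0, 0, 0, 0, 0, 0, 0, 0]'

```text
time: 4.3
tcp_pos: [0.4814, -0.1627, 0.0159]
orientation: [0.707, 0.591, 0.303, -0.242]
wrist_force: [-0.1, -0.0, -0.8]
finger_gap: 0.705
```

Run:
```python
from h import *
s=st()
plan([.4935,-.107,.025],Rt(79,45),5)
for n in("side","wrist"):cv2.imwrite(f"pics/{n}2.png",eyes.capture(n)["color"])
```

```text
t 4.3 tcp [ 0.4814 -0.1627  0.0159] x [0.12 0.69 0.71] z [ 0.14  0.7  -0.7 ] F [-0.1 -0.  -0.8] gap 0.7 q [ 1.16  1.01 -0.76  1.87 -0.15  0.76  0.52]
n 5 mm/row 11.543033021358418 deg/row 0.23135569096568304
[0.93, 0.04, 0.69, 0.1, -0.1, 0.2],
[0.93, 0.03, 0.68, 0.1, -0.1, 0.2],
[0.93, 0.03, 0.68, 0.1, -0.1, 0.2],
[0.93, 0.03, 0.68, 0.1, -0.1, 0.2],
[0.93, 0.03, 0.68, 0.1, -0.1, 0.2],
```

View pics/side2.png

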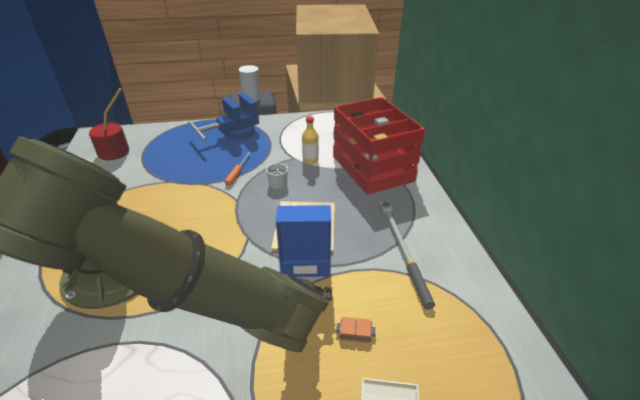

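View pics/wrist2.png

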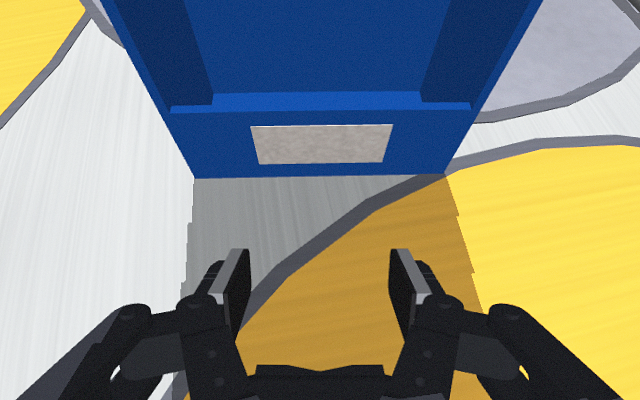

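Call:
carry_out --targets '[0.8, 0, 0.5, 0, 0, 0, 0.8, 0, 0.5, 0, 0, 0, 0.7, 0, 0.5, 0, 0, 0, 0.4, 0, 0.4, 0, 0, 0, 0, 0, 0, 0, 0, 0]'

```text
time: 4.82
tcp_pos: [0.4895, -0.1261, 0.0263]
orientation: [0.706, 0.593, 0.304, -0.24]
wrist_force: [-0.5, 0.2, 0.0]
finger_gap: 0.702
```

Run:
```python
from h import *
s=st()
plan([.4935,-.107,.025],Rt(79,45),3)
for n in("wrist",):cv2.imwrite(f"pics/{n}3.png",eyes.capture(n)["color"])
```

```text
t 4.82 tcp [ 0.4895 -0.1261  0.0263] x [0.11 0.69 0.71] z [ 0.14  0.7  -0.7 ] F [-0.5  0.2  0. ] gap 0.7 q [ 1.12  0.99 -0.79  1.92 -0.18  0.7   0.49]
n 3 mm/row 6.517756178205936 deg/row 0.465420897312881
[0.42, 0.02, 0.5, 0.2, -0.2, 0.4],
[0.42, 0.01, 0.49, 0.2, -0.2, 0.4],
[0.43, 0.01, 0.49, 0.2, -0.2, 0.4],
```

View pics/wrist3.png

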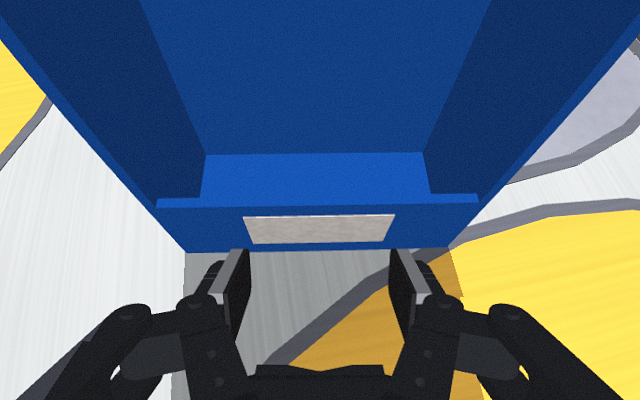

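Call:
carry_out --targets '[0.25, 0, 0.3, 0.2, 0, 0.3, 0.25, 0, 0.3, 0.2, 0, 0.3, 0.25, 0, 0.3, 0, 0, 0.2, 0.25, 0, 0.3, 0, 0, 0, 0.25, 0, 0.3, 0, 0, 0, 0.25, 0, 0.25, 0, 0, 0]'

```text
time: 5.37
tcp_pos: [0.4948, -0.1058, 0.0241]
orientation: [0.712, 0.587, 0.299, -0.243]
wrist_force: [-0.7, -4.3, 3.1]
finger_gap: 0.698
```

Run:
```python
from h import *
s=st()
for n in("wrist","top"):cv2.imwrite(f"pics/{n}4.png",eyes.capture(n)["color"])
```

```text
t 5.37 tcp [ 0.4948 -0.1058  0.0241] x [0.13 0.69 0.71] z [ 0.14  0.7  -0.7 ] F [-0.7 -4.3  3.1] gap 0.7 q [ 1.08  0.99 -0.79  1.94 -0.19  0.66  0.47]
```

View pics/wrist4.png

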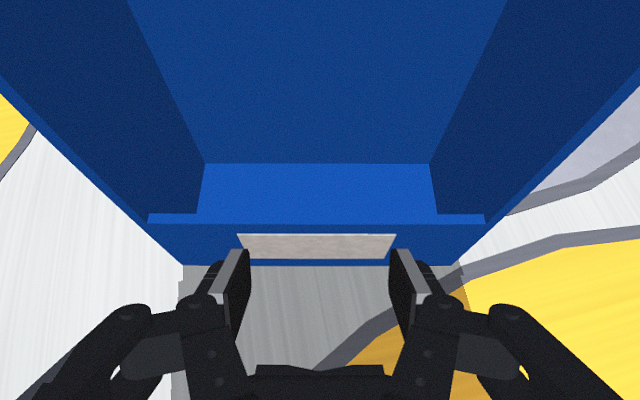

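View pics/top4.png

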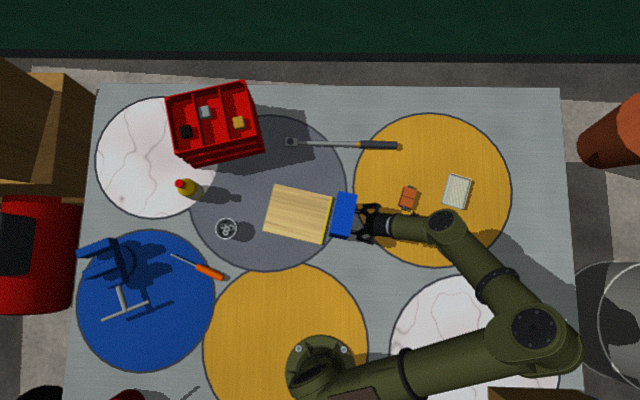

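Call:
carry_out --targets '[0.25, 0, 0.25, 0, 0, 0, 0.25, 0, 0.25, 0, 0, 0, 0.25, 0, 0.25, 0, 0, 0, 0.25, 0, 0.25, 0, 0, 0]'

```text
time: 5.8
tcp_pos: [0.498, -0.0919, 0.0239]
orientation: [0.712, 0.587, 0.299, -0.242]
wrist_force: [-1.2, -4.4, 2.7]
finger_gap: 0.703
```

Call:
carry_out --targets '[0.2, 0, 0.2, 0, 0, 0]'

```text
time: 5.88
tcp_pos: [0.4985, -0.0894, 0.0237]
orientation: [0.713, 0.587, 0.299, -0.242]
wrist_force: [-11.3, -22.3, 13.0]
finger_gap: 0.702
```

Run:
```python
from h import *
s=st()
p=eyes.capture("top");cv2.imwrite("pics/top5.png",cv2.resize(p["color"][170:260,290:400],None,fx=6,fy=6,interpolation=2))
```

```text
t 5.88 tcp [ 0.4985 -0.0894  0.0237] x [0.13 0.69 0.71] z [ 0.14  0.7  -0.7 ] F [-11.3 -22.3  13. ] gap 0.7 q [ 1.06  0.99 -0.79  1.96 -0.2   0.62  0.46]
```

View pics/top5.png

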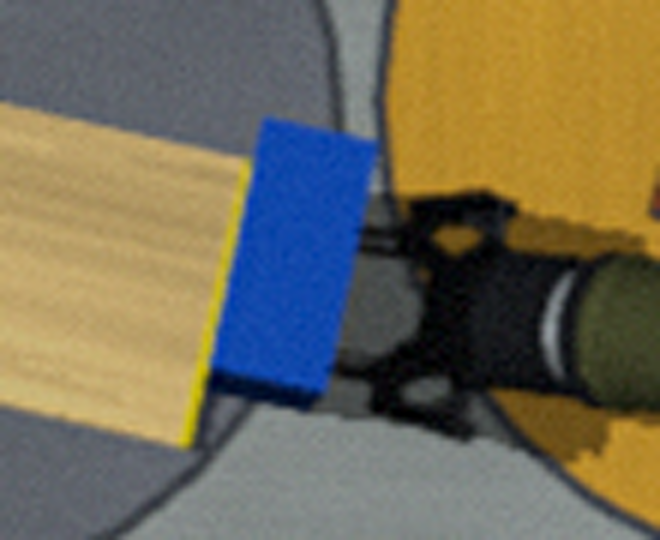

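Run:
```python
from h import *
s=st()
p=eyes.capture("top");
w=toworld(p,[(290+x/6-.4,170+y/6-.4) for x,y in [(262,118),(213,375),(377,142),(324,392)]],.19)
e=toworld(p,[(290+x/6-.4,170+y/6-.4) for x,y in [(249,160),(191,447)]],.012)
print(w.round(4),e.round(4))
n=np.array([np.cos(np.radians(79)),np.sin(np.radians(79)),0])
print((w-e.mean(0))@n,(e-e.mean(0))@n)
for q in(w[0]-w[1],w[2]-w[3],e[0]-e[1]):print(np.degrees(np.arctan2(q[1],q[0]))+90,np.linalg.norm(q))
```

```text
t 5.93 tcp [ 0.4984 -0.0897  0.0235] x [0.13 0.69 0.71] z [ 0.14  0.69 -0.7 ] F [-2.4 -5.8  1.6] gap 0.71 q [ 1.06  0.99 -0.79  1.96 -0.2   0.62  0.45]
[[ 0.5735 -0.0291  0.19  ]
 [ 0.443  -0.0064  0.19  ]
 [ 0.5621 -0.0873  0.19  ]
 [ 0.4357 -0.0616  0.19  ]] [[ 0.5808 -0.0271  0.012 ]
 [ 0.4142  0.0038  0.012 ]]
[-0.00261589 -0.00515599 -0.06187969 -0.06081227] [ 0.00073038 -0.00073038]
80.09930808820663 0.13239757346090655
78.52609500063205 0.12905480338973205
79.49408931327578 0.1693958813929746
```

Call:
carry_out --targets '[0.1, 0, 0.1, 0, 0, 0, 0.1, 0, 0.1, 0, 0, 0]'

```text
time: 6.15
tcp_pos: [0.4988, -0.0895, 0.0228]
orientation: [0.714, 0.586, 0.298, -0.24]
wrist_force: [-7.3, -14.0, 11.5]
finger_gap: 0.703
```

Call:
carry_out --targets '[0.1, 0, 0.1, 0, 0, 0, 0.1, 0, 0.1, 0, 0, 0]'

```text
time: 6.32
tcp_pos: [0.499, -0.0896, 0.0223]
orientation: [0.716, 0.585, 0.297, -0.239]
wrist_force: [-4.8, -12.1, 9.5]
finger_gap: 0.702
```

Run:
```python
from h import *
s=st()
plan([.480,-.18,.05],Rt(79,45),4)
print();plan([.481,-.175,.20],Rt(79,0),8,start=([.48,-.18,.05],Rt(79,45)))
```

```text
t 6.32 tcp [ 0.499  -0.0896  0.0223] x [0.14 0.7  0.7 ] z [ 0.15  0.69 -0.71] F [ -4.8 -12.1   9.5] gap 0.7 q [ 1.06  0.98 -0.79  1.96 -0.2   0.61  0.45]
n 4 mm/row 24.122475408578367 deg/row 0.18446740846181184
[-1.15, -0.01, -2.12, 0.2, 0.1, -0.1],
[-1.15, -0.01, -2.12, 0.2, 0.1, -0.1],
[-1.15, -0.02, -2.12, 0.2, 0.1, -0.1],
[-1.15, -0.03, -2.12, 0.2, 0.1, -0.1],

n 8 mm/row 18.760830205510633 deg/row 5.625000000000002
[1.37, 0.0, -1.28, 0.0, -5.6, 0.0],
[1.24, 0.0, -1.41, 0.0, -5.6, 0.0],
[1.09, 0.0, -1.52, 0.0, -5.6, 0.0],
[0.94, 0.0, -1.62, 0.0, -5.6, 0.0],
[0.78, 0.0, -1.71, 0.0, -5.6, 0.0],
[0.61, 0.0, -1.78, 0.0, -5.6, 0.0],
[0.43, 0.0, -1.83, 0.0, -5.6, 0.0],
[0.25, 0.0, -1.86, 0.0, -5.6, 0.0],
```

Call:
carry_out --targets '[-1.15, 0, -2.12, 0, 0, 0, -1.15, 0, -2.12, 0, 0, 0, -1.15, 0, -2.12, 0, 0, 0, -1.15, 0, -2.12, 0, 0, 0, 1.37, 0, -1.28, 0, -5.6, 0, 1.24, 0, -1.41, 0, -5.6, 0, 1.09, 0, -1.52, 0, -5.6, 0, 0.94, 0, -1.62, 0, -5.6, 0, 0.78, 0, -1.71, 0, -5.6, 0, 0.61, 0, -1.78, 0, -5.6, 0, 0.43, 0, -1.83, 0, -5.6, 0, 0.25, 0, -1.86, 0, -5.6, 0]'

```text
time: 7.32
tcp_pos: [0.475, -0.1737, 0.1966]
orientation: [0.777, 0.629, -0.006, -0.004]
wrist_force: [0.4, 0.5, -0.3]
finger_gap: 0.703
```

```bash
cat > c.py <<'E'
from h import *
import sys
s=st()
plan([.490,-.122,.182],Rt(79,0),5)
for n in("wrist","side","top"):
  p=eyes.capture(n)
  cv2.imwrite(f"pics/{n}6.png",p["color"])
  if n!="wrist":
    for o,z in [("bin_top",.188),("bin_heel",0)]:
      for d in nets.landmark_of(o,p)[:2]: print(n,o,round(d["score"],2),toworld(p,d["centre"],z)[0].round(4))
E
python3 c.py
```

```text
t 7.32 tcp [ 0.475  -0.1737  0.1966] x [ 0.21  0.98 -0.  ] z [-0.01 -0.   -1.  ] F [ 0.4  0.5 -0.3] gap 0.7 q [ 0.6   0.4  -0.43  1.87  0.21  0.92 -0.14]
n 5 mm/row 11.163398204535723 deg/row 0.25032164803873425
[1.08, 0.08, 0.29, -0.1, 0.0, -0.2],
[1.08, 0.09, 0.29, -0.1, 0.0, -0.2],
[1.07, 0.09, 0.29, -0.1, 0.0, -0.2],
[1.07, 0.09, 0.29, -0.1, 0.0, -0.2],
[1.07, 0.09, 0.29, -0.1, 0.0, -0.2],
side bin_top 0.75 [ 0.5016 -0.0795  0.188 ]
side bin_heel 0.75 [ 0.5128 -0.0183 -0.    ]
top bin_top 0.79 [ 0.5035 -0.0765  0.188 ]
```

View pics/wrist6.png

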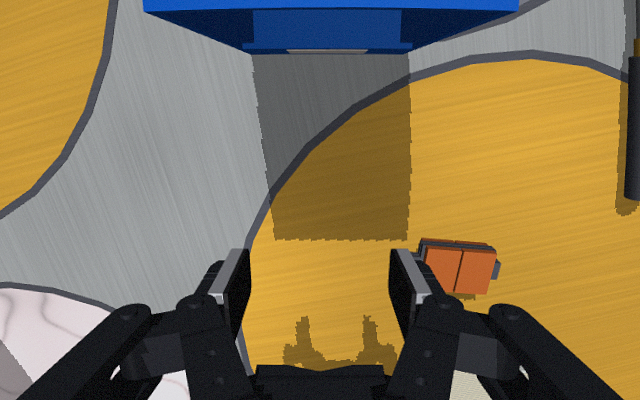

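View pics/side6.png

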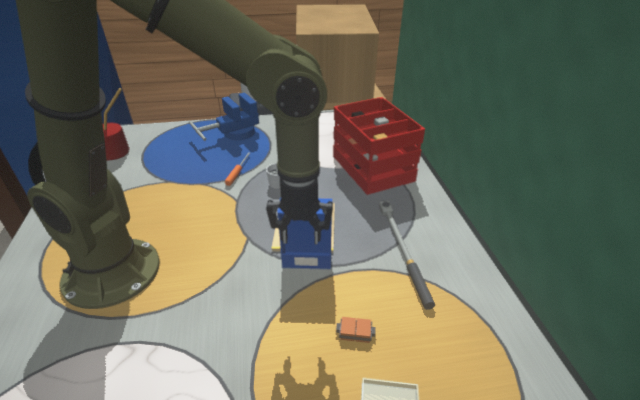

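Call:
carry_out --targets '[1.0, 0.15, 0.29, 0, 0, -0.2, 1.0, 0.15, 0.29, 0, 0, -0.2, 1.0, 0.15, 0.29, 0, 0, -0.2, 0.8, 0.15, 0.29, 0, 0, 0, 0.4, 0.1, 0, 0, 0, 0, 0, 0, 0, 0, 0, 0]'

```text
time: 8.17
tcp_pos: [0.4879, -0.1351, 0.176]
orientation: [0.777, 0.629, -0.006, -0.012]
wrist_force: [-0.0, -0.8, 0.1]
finger_gap: 0.701
```

Call:
carry_out --targets '[0.4, 0, 0, 0, 0, 0, 0.5, 0, 0, 0, 0, 0, 0.5, 0, 0, 0, 0, 0, 0.5, 0, 0, 0, 0, 0, 0.5, 0, 0, 0, 0, 0]'

```text
time: 8.58
tcp_pos: [0.4933, -0.1103, 0.1762]
orientation: [0.777, 0.629, -0.006, -0.012]
wrist_force: [-0.6, 0.6, 0.5]
finger_gap: 0.702
```

Run:
```python
from h import *
s=st()
for n in("wrist","side"):
  p=eyes.capture(n)
  cv2.imwrite(f"pics/{n}7.png",p["color"])
```

```text
t 8.58 tcp [ 0.4933 -0.1103  0.1762] x [0.21 0.98 0.01] z [-0.03  0.01 -1.  ] F [-0.6  0.6  0.5] gap 0.7 q [ 0.48  0.43 -0.44  1.89  0.22  0.89 -0.27]
```

View pics/wrist7.png

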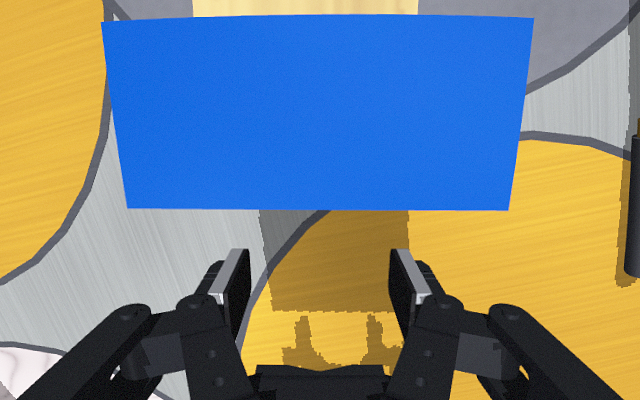

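View pics/side7.png

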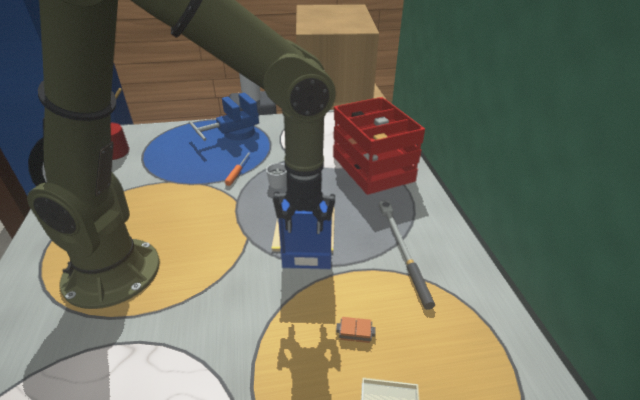

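Call:
carry_out --targets '[0.5, 0, 0, 0, 0, 0, 0.5, 0, 0, 0, 0, 0, 0.5, 0, 0, 0, 0, 0, 0.5, 0, 0, 0, 0, 0, 0.4, 0, 0, 0, 0, 0, 0.4, 0, 0, 0, 0, 0]'

```text
time: 9.18
tcp_pos: [0.4995, -0.0809, 0.1767]
orientation: [0.778, 0.629, -0.006, -0.012]
wrist_force: [-0.7, -0.2, 0.2]
finger_gap: 0.704
```

Call:
carry_out --targets '[0.4, 0, 0, 0, 0, 0, 0.5, 0, 0, 0, 0, 0, 0.5, 0, 0, 0, 0, 0, 0.5, 0, 0, 0, 0, 0, 0.5, 0, 0, 0, 0, 0]'

```text
time: 9.6
tcp_pos: [0.5051, -0.0555, 0.1769]
orientation: [0.778, 0.628, -0.006, -0.012]
wrist_force: [-0.4, -0.7, -0.5]
finger_gap: 0.696
```

Run:
```python
from h import *
s=st()
for n in("wrist","side"):
  p=eyes.capture(n)
  cv2.imwrite(f"pics/{n}8.png",p["color"])
```

```text
t 9.6 tcp [ 0.5051 -0.0555  0.1769] x [0.21 0.98 0.  ] z [-0.02  0.01 -1.  ] F [-0.4 -0.7 -0.5] gap 0.7 q [ 0.37  0.44 -0.44  1.88  0.22  0.9  -0.39]
```

View pics/wrist8.png

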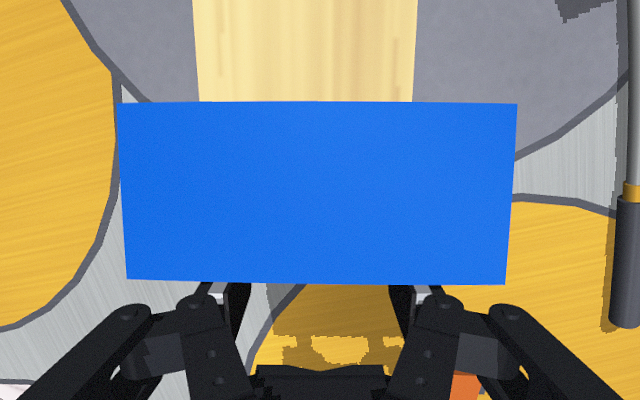

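View pics/side8.png

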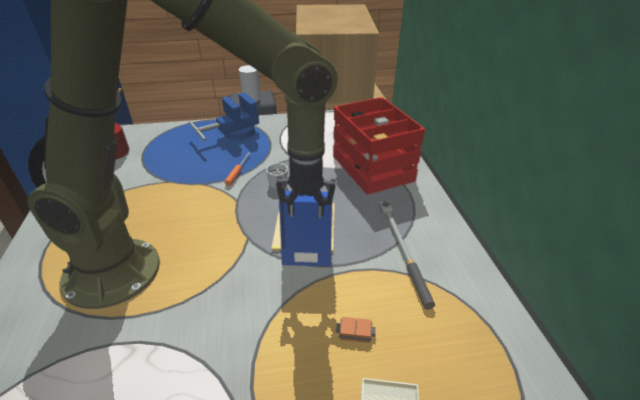

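Call:
carry_out --targets '[0.4, 0, 0, 0, 0, 0, 0.4, 0, 0, 0, 0, 0, 0.4, 0, 0, 0, 0, 0, 0.4, 0, 0, 0, 0, 0]'

```text
time: 10.03
tcp_pos: [0.5086, -0.0388, 0.1768]
orientation: [0.778, 0.628, -0.007, -0.012]
wrist_force: [-0.7, -0.3, -0.5]
finger_gap: 0.706
```

Run:
```python
from h import *
s=st()
for n in("wrist","side"):
  p=eyes.capture(n)
  cv2.imwrite(f"pics/{n}9.png",p["color"])
```

```text
t 10.03 tcp [ 0.5086 -0.0388  0.1768] x [0.21 0.98 0.  ] z [-0.02  0.01 -1.  ] F [-0.7 -0.3 -0.5] gap 0.71 q [ 0.34  0.44 -0.44  1.88  0.22  0.9  -0.42]
```

View pics/wrist9.png

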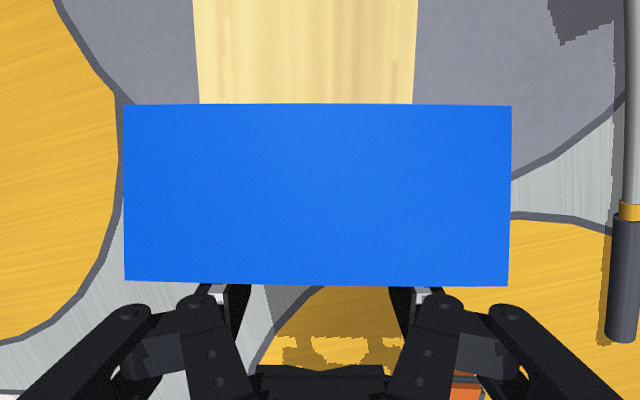

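View pics/side9.png

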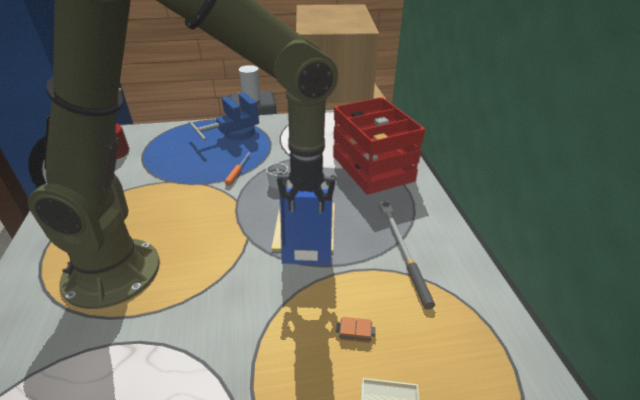

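Call:
carry_out --targets '[0.3, 0, 0, 0, 0, 0, 0.3, 0, 0, 0, 0, 0, 0.3, 0, 0, 0, 0, 0, 0.3, 0, 0, 0, 0, 0]'

```text
time: 10.47
tcp_pos: [0.5112, -0.0262, 0.1768]
orientation: [0.778, 0.629, -0.007, -0.012]
wrist_force: [-0.2, 0.1, -0.6]
finger_gap: 0.705
```

Run:
```python
from h import *
s=st()
for n in("wrist",):
  p=eyes.capture(n)
  cv2.imwrite(f"pics/{n}10.png",p["color"])
```

```text
t 10.47 tcp [ 0.5112 -0.0262  0.1768] x [0.21 0.98 0.  ] z [-0.03  0.01 -1.  ] F [-0.2  0.1 -0.6] gap 0.7 q [ 0.32  0.44 -0.44  1.87  0.22  0.9  -0.44]
```

View pics/wrist10.png

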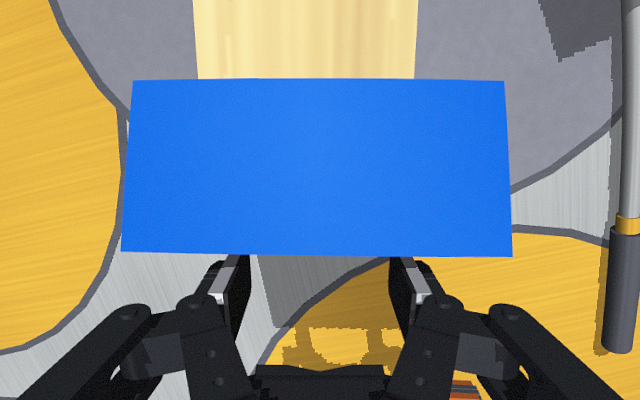

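It has started falling (a gap has opened between the fingers at row 255 and the bin). I'll hold for a few rows.

Call:
carry_out --targets '[-0.1, 0, 0, 0, 0, 0, -0.1, 0, 0, 0, 0, 0, 0, 0, 0, 0, 0, 0, 0, 0, 0, 0, 0, 0, 0, 0, 0, 0, 0, 0, 0, 0, 0, 0, 0, 0]'

```text
time: 11.02
tcp_pos: [0.5109, -0.0277, 0.1768]
orientation: [0.777, 0.629, -0.006, -0.012]
wrist_force: [0.3, 0.2, -0.1]
finger_gap: 0.702
```

Run:
```python
from h import *
s=st()
for n in("wrist","side","top"):
  p=eyes.capture(n)
  cv2.imwrite(f"pics/{n}11.png",p["color"])
  for o,z in [("bin_in",.016),("pair_center",.013)]:
      for d in nets.landmark_of(o,p)[:2]: print(n,o,round(d["score"],2),np.round(d["centre"]),toworld(p,d["centre"],z,s)[0].round(4))
```

```text
t 11.02 tcp [ 0.5109 -0.0277  0.1768] x [0.21 0.98 0.  ] z [-0.02  0.01 -1.  ] F [ 0.3  0.2 -0.1] gap 0.7 q [ 0.32  0.44 -0.44  1.88  0.22  0.9  -0.44]
wrist bin_in 0.8 [323.  54.] [0.5299 0.07   0.016 ]
side bin_in 0.58 [308. 224.] [0.5289 0.0815 0.016 ]
side pair_center 0.65 [241. 172.] [0.3425 0.3901 0.013 ]
side pair_center 0.56 [358. 328.] [ 0.5878 -0.2907  0.013 ]
top bin_in 0.82 [302. 213.] [0.5183 0.0718 0.016 ]
top pair_center 0.61 [406. 196.] [ 0.5871 -0.2863  0.013 ]
top pair_center 0.45 [281. 204.] [0.5499 0.147  0.013 ]
```

View pics/wrist11.png

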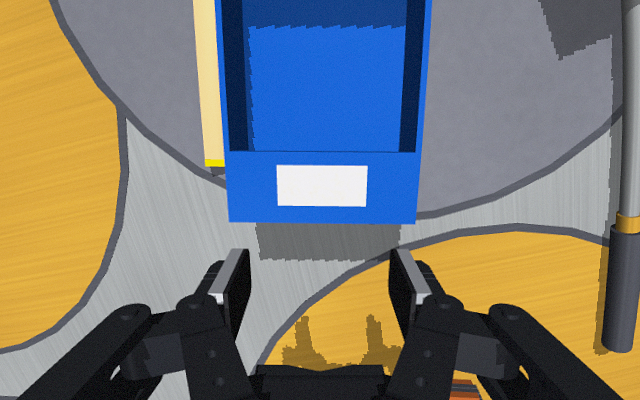

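View pics/side11.png

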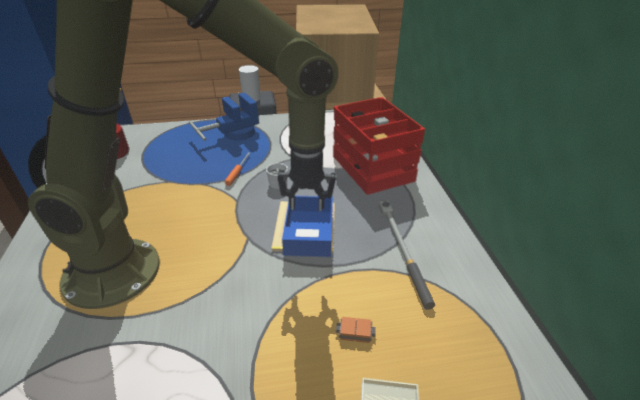

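View pics/top11.png

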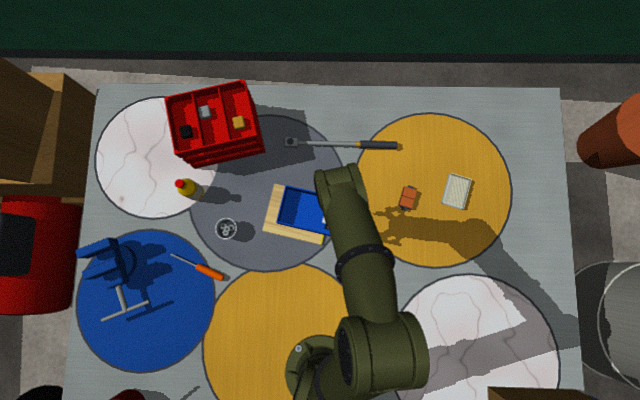

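Run:
```python
from h import *
s=st()
plan([.58,-.28,.2],Rt(-13,0),16)
```

```text
t 11.47 tcp [ 0.5109 -0.0276  0.1768] x [0.21 0.98 0.  ] z [-0.02  0.01 -1.  ] F [0.8 0.  0.4] gap 0.7 q [ 0.32  0.44 -0.44  1.88  0.22  0.9  -0.44]
n 16 mm/row 16.421812460376913 deg/row 5.6850862391710715
[-1.45, 0.75, -0.17, -0.1, 0.1, 5.7],
[-1.37, 0.89, -0.17, -0.1, 0.1, 5.7],
[-1.28, 1.02, -0.17, -0.1, 0.1, 5.7],
[-1.17, 1.14, -0.17, -0.1, 0.1, 5.7],
[-1.05, 1.25, -0.17, -0.1, 0.1, 5.7],
[-0.92, 1.35, -0.17, -0.1, 0.1, 5.7],
[-0.78, 1.43, -0.17, -0.1, 0.1, 5.7],
[-0.64, 1.5, -0.17, -0.1, 0.1, 5.7],
[-0.48, 1.56, -0.17, -0.1, 0.1, 5.7],
[-0.33, 1.6, -0.16, -0.1, 0.1, 5.7],
[-0.17, 1.63, -0.16, -0.1, 0.1, 5.7],
[-0.0, 1.63, -0.16, -0.1, 0.1, 5.7],
[0.16, 1.63, -0.16, -0.1, 0.1, 5.7],
[0.32, 1.6, -0.15, -0.1, 0.1, 5.7],
[0.48, 1.56, -0.15, -0.1, 0.1, 5.7],
[0.63, 1.51, -0.15, -0.1, 0.1, 5.7],
```

Call:
carry_out --targets '[-1.45, 0.75, -0.3, -0.1, 0.1, 5.7, -1.37, 0.89, -0.3, -0.1, 0.1, 5.7, -1.28, 1.02, -0.3, -0.1, 0.1, 5.7, -1.17, 1.14, -0.3, -0.1, 0.1, 5.7, -1.05, 1.25, -0.17, -0.1, 0.1, 5.7, -0.92, 1.35, -0.17, -0.1, 0.1, 5.7, -0.78, 1.43, -0.17, -0.1, 0.1, 5.7, -0.64, 1.5, -0.17, -0.1, 0.1, 5.7, -0.48, 1.56, -0.17, -0.1, 0.1, 5.7, -0.33, 1.6, -0.1, -0.1, 0.1, 5.7, -0.17, 1.63, 0, -0.1, 0.1, 5.7, 0, 1.63, 0, -0.1, 0.1, 5.7]' --gripper 8.5

```text
time: 12.47
tcp_pos: [0.5609, -0.2211, 0.1962]
orientation: [0.998, 0.061, 0.002, -0.006]
wrist_force: [1.0, 0.2, -0.1]
finger_gap: 0.992
```

Run:
```python
from h import *
s=st()
plan([.58,-.28,.2],Rt(-13,0),5)
```

```text
t 12.47 tcp [ 0.5609 -0.2211  0.1962] x [0.99 0.12 0.01] z [ 0.    0.01 -1.  ] F [ 1.   0.2 -0.1] gap 0.99 q [ 0.4   0.51 -0.09  1.64  0.04  0.99 -1.15]
n 5 mm/row 12.41010971983884 deg/row 3.9995231601004226
[0.24, 1.22, -0.09, -0.1, -0.0, 4.0],
[0.32, 1.2, -0.09, -0.1, -0.0, 4.0],
[0.4, 1.17, -0.08, -0.1, -0.0, 4.0],
[0.48, 1.14, -0.08, -0.1, -0.0, 4.0],
[0.56, 1.1, -0.08, -0.1, -0.0, 4.0],
```

Call:
carry_out --targets '[0.24, 1.22, 0, -0.1, 0, 4, 0.32, 1.2, 0, -0.1, 0, 4, 0.4, 1.17, 0, -0.1, 0, 4, 0.4, 1.0, 0, 0, 0, 4, 0.3, 0.6, 0, 0, 0, 2.5, 0, 0, 0, 0, 0, 0]'

```text
time: 12.97
tcp_pos: [0.5774, -0.2801, 0.1949]
orientation: [0.994, -0.114, 0.001, -0.002]
wrist_force: [0.3, 0.2, -0.0]
finger_gap: 0.996
```

```bash
cat > pw.py <<'E'
from h import *
s=st()
p=eyes.capture("wrist");cv2.imwrite("pics/wrist12.png",p["color"])
for d in nets.landmark_of("pair_center",p)[:2]: print(round(d["score"],2),np.round(d["centre"]),toworld(p,d["centre"],.013,s)[0].round(4))
for d in nets.landmark_of("pair",p)[:2]: print(round(d["score"],2),np.round(d["centre"]),toworld(p,d["centre"],.0,s)[0].round(4))
# copper top by colour
hsv=cv2.cvtColor(p["color"],cv2.COLOR_BGR2HSV)
for d in nets.silhouettes("pair",p)[:1]:
    m=d["pixels"].astype(np.uint8)
    c=max(cv2.findContours(m,0,1)[0],key=cv2.contourArea).reshape(-1,2)
    print("sil",d["score"],np.round(d["centre"]),cv2.minAreaRect(toworld(p,c,.02,s)[:,:2].astype(np.float32)))
E
python3 pw.py
```

```text
t 12.97 tcp [ 0.5774 -0.2801  0.1949] x [ 0.97 -0.23  0.  ] z [ 0.  0. -1.] F [ 0.3  0.2 -0. ] gap 1.0 q [ 0.41  0.57  0.02  1.53 -0.02  1.04 -1.37]
0.78 [330. 168.] [ 0.5814 -0.29    0.013 ]
0.76 [331. 166.] [ 0.5804 -0.2912  0.    ]
0.48 [  9. 290.] [0.5246 0.0863 0.    ]
sil 0.95 [330. 165.] ((0.5820973515510559, -0.2910853326320648), (0.0456034317612648, 0.08830101042985916), 72.97486877441406)
```

View pics/wrist12.png

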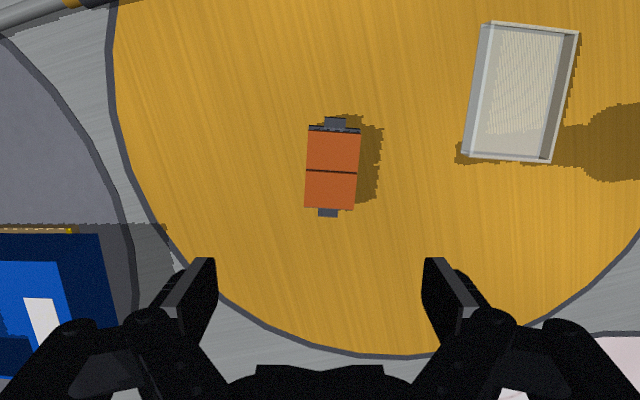

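Run:
```python
from h import *
s=st()
plan([.5818,-.2905,.045],Rt(-17,0),9)
```

```text
t 13.17 tcp [ 0.5773 -0.2776  0.1952] x [ 0.98 -0.22  0.  ] z [ 0.    0.01 -1.  ] F [ 0.6  0.1 -0.2] gap 0.99 q [ 0.41  0.57  0.01  1.54 -0.02  1.04 -1.37]
n 9 mm/row 16.753743375381433 deg/row 0.4798455405813391
[0.08, 0.14, 1.67, -0.0, -0.0, 0.5],
[0.08, 0.14, 1.67, -0.0, -0.0, 0.5],
[0.08, 0.14, 1.67, -0.0, -0.0, 0.5],
[0.08, 0.13, 1.67, -0.0, -0.0, 0.5],
[0.08, 0.13, 1.67, -0.0, -0.0, 0.5],
[0.08, 0.13, 1.67, -0.0, -0.0, 0.5],
[0.09, 0.13, 1.67, -0.0, -0.0, 0.5],
[0.09, 0.13, 1.67, -0.0, -0.0, 0.5],
[0.09, 0.12, 1.67, -0.0, -0.0, 0.5],
```

Call:
carry_out --targets '[0.08, 0.14, 1.67, 0, 0, 0.5, 0.08, 0.14, 1.67, 0, 0, 0.5, 0.08, 0.14, 1.67, 0, 0, 0.5, 0.08, 0.14, 1.67, 0, 0, 0.5, 0.08, 0.14, 1.67, 0, 0, 0.5, 0.08, 0.13, 1.67, 0, 0, 0.5, 0.08, 0.13, 1.4, 0, 0, 0.5, 0.08, 0.1, 1.0, 0, 0, 0.5, 0, 0, 0, 0, 0, 0, 0, 0, 0, 0, 0, 0]'

```text
time: 14.0
tcp_pos: [0.5841, -0.281, 0.0692]
orientation: [0.991, -0.137, 0.004, -0.005]
wrist_force: [-0.3, -0.3, 1.2]
finger_gap: 0.996
```

```bash
sed -i 's/wrist12/wrist13/' pw.py; python3 pw.py; python3 -c "
from h import *
s=st();plan([.5818,-.2905,.022],Rt(-17,0),3)"
```

```text
t 14.0 tcp [ 0.5841 -0.281   0.0692] x [ 0.96 -0.27  0.01] z [ 0.01  0.01 -1.  ] F [-0.3 -0.3  1.2] gap 1.0 q [ 0.41  0.71  0.02  1.65 -0.03  0.78 -1.4 ]
0.85 [340. 226.] [ 0.5831 -0.2918  0.013 ]
0.83 [339. 220.] [ 0.5817 -0.2915  0.    ]
sil 0.81 [339. 226.] ((0.5827966332435608, -0.2921507954597473), (0.04589718580245972, 0.088229700922966), 72.6063003540039)
t 14.2 tcp [ 0.5846 -0.2817  0.0703] x [ 0.96 -0.27  0.01] z [ 0.01  0.01 -1.  ] F [ 0.3 -1.2  0.7] gap 1.0 q [ 0.41  0.71  0.02  1.65 -0.03  0.78 -1.4 ]
n 3 mm/row 16.388483550696467 deg/row 0.4805155436948894
[-0.02, 0.33, 1.61, -0.2, -0.2, 0.4],
[-0.02, 0.32, 1.61, -0.2, -0.2, 0.4],
[-0.01, 0.31, 1.61, -0.2, -0.2, 0.4],
```

View pics/wrist13.png

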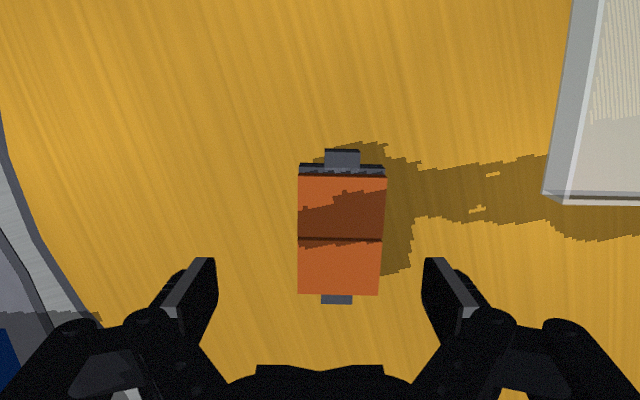

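Call:
carry_out --targets '[0, 0.3, 0.9, -0.2, -0.2, 0.4, 0, 0.35, 0.9, -0.2, -0.2, 0.4, 0, 0.2, 0.9, 0, 0, 0, 0, 0.1, 0.9, 0, 0, 0, 0, 0, 0, 0, 0, 0]'

```text
time: 14.62
tcp_pos: [0.5831, -0.2924, 0.0331]
orientation: [0.989, -0.145, 0.003, -0.001]
wrist_force: [-0.3, 0.4, -0.0]
finger_gap: 0.994
```

```bash
python3 -c "
from h import *
s=st();plan([.583,-.292,.022],Rt(-17,0),3)"
```

```text
t 14.62 tcp [ 0.5831 -0.2924  0.0331] x [ 0.96 -0.29  0.01] z [ 0.01  0.   -1.  ] F [-0.3  0.4 -0. ] gap 0.99 q [ 0.41  0.76  0.03  1.66 -0.03  0.71 -1.41]
n 3 mm/row 3.7037770674332866 deg/row 0.15518560284294872
[-0.01, -0.01, 0.37, -0.0, -0.1, 0.1],
[-0.01, -0.01, 0.37, -0.0, -0.1, 0.1],
[-0.01, -0.01, 0.37, -0.0, -0.1, 0.1],
```

Call:
carry_out --targets '[0, 0, 0.4, 0, -0.1, 0.1, 0, 0, 0.4, 0, -0.1, 0, 0, 0, 0.3, 0, -0.1, 0, 0, 0, 0, 0, 0, 0]'

```text
time: 14.95
tcp_pos: [0.5824, -0.2923, 0.0194]
orientation: [0.989, -0.146, -0.001, -0.002]
wrist_force: [0.3, 0.1, -0.5]
finger_gap: 0.996
```

Call:
carry_out --targets '[0, 0, 0, 0, 0, 0, 0, 0, 0, 0, 0, 0, 0, 0, 0, 0, 0, 0, 0, 0, 0, 0, 0, 0, 0, 0, 0, 0, 0, 0, 0, 0, 0, 0, 0, 0, 0, 0, 0, 0, 0, 0, 0, 0, 0, 0, 0, 0]' --gripper 3.5 --squeeze 50

```text
time: 15.62
tcp_pos: [0.5826, -0.2919, 0.02]
orientation: [0.989, -0.146, -0.001, -0.002]
wrist_force: [-0.3, -0.8, -0.4]
finger_gap: 0.502
```

Call:
carry_out --targets '[0, 0, -0.5, 0, 0, 0, 0, 0, -1.2, 0, 0, 0, 0, 0, -2, 0, 0, 0, 0, 0, -2.5, 0, 0, 0, 0, 0, -2.5, 0, 0, 0, 0, 0, -2, 0, 0, 0, 0, 0, -1, 0, 0, 0, 0, 0, 0, 0, 0, 0]'

```text
time: 16.28
tcp_pos: [0.5809, -0.2917, 0.1455]
orientation: [0.989, -0.146, -0.003, -0.002]
wrist_force: [1.1, 0.0, -2.5]
finger_gap: 0.507
```

Run:
```python
from h import *
s=st()
for n in("wrist","side","top"):
  p=eyes.capture(n)
  cv2.imwrite(f"pics/{n}14.png",p["color"] if n!="top" else cv2.resize(p["color"][160:270,240:400],None,fx=5,fy=5,interpolation=2))
  if n!="wrist":
   for d in nets.landmark_of("bin_in",p)[:2]: print(n,round(d["score"],2),np.round(d["centre"]),toworld(p,d["centre"],.016,s)[0].round(4))
```

```text
t 16.28 tcp [ 0.5809 -0.2917  0.1455] x [ 0.96 -0.29 -0.01] z [-0.01  0.01 -1.  ] F [ 1.1  0.  -2.5] gap 0.51 q [ 0.41  0.63  0.03  1.56 -0.03  0.96 -1.41]
side 0.84 [310. 223.] [0.5347 0.0828 0.016 ]
top 0.65 [305. 211.] [0.5282 0.064  0.016 ]
```

View pics/wrist14.png

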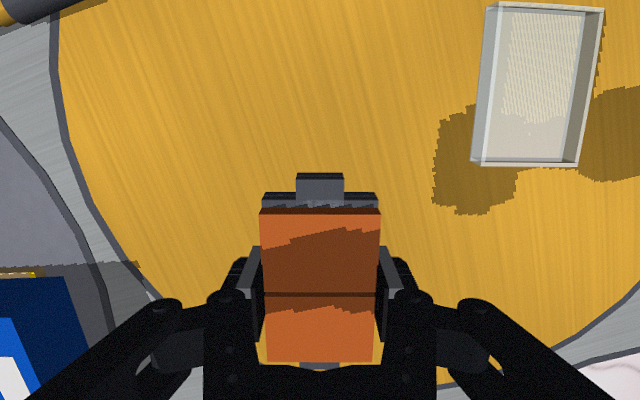

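View pics/side14.png

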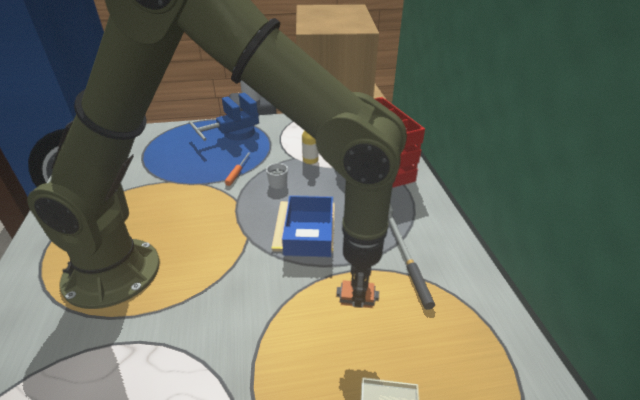

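View pics/top14.png

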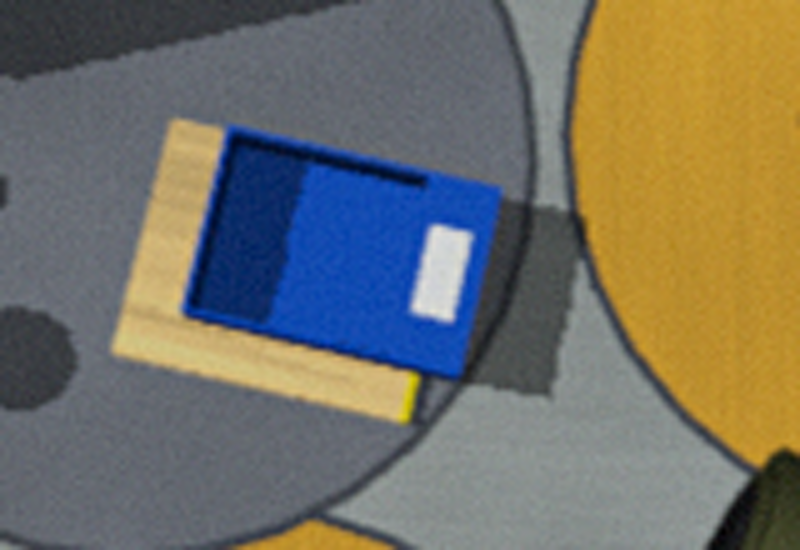

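Run:
```python
from h import *
p=eyes.capture("top")
w=toworld(p,[(240+x/5-.4,160+y/5-.4) for x,y in [(228,127),(501,190),(462,376),(184,312)]],.072)
print(w.round(4))
for i in range(4):
  q=w[(i+1)%4]-w[i];print(np.linalg.norm(q).round(4),np.degrees(np.arctan2(q[1],q[0])).round(1))
top=(w[0]+w[3])/2;bot=(w[1]+w[2])/2
print("bin_in",(bot+(top-bot)*117/190).round(4))
q=eyes.capture("side");cv2.imwrite("pics/s15.png",cv2.resize(q["color"][180:270,260:360],None,fx=6,fy=6,interpolation=2))
s=robot.sense()
plan([.528,.065,.155],Rt(-11,0),13)
```

```text
[[ 0.6067  0.1288  0.072 ]
 [ 0.567  -0.0547  0.072 ]
 [ 0.4429 -0.0303  0.072 ]
 [ 0.4816  0.1541  0.072 ]]
0.1877 -102.2
0.1265 168.9
0.1884 78.1
0.1276 -11.4
bin_in [0.5291 0.0708 0.072 ]
n 13 mm/row 27.65817721622889 deg/row 0.4492172702458526
[-1.17, -2.51, -0.08, -0.0, 0.1, -0.4],
[-1.15, -2.51, -0.09, -0.0, 0.1, -0.4],
[-1.13, -2.52, -0.09, -0.0, 0.1, -0.4],
[-1.11, -2.53, -0.09, -0.0, 0.1, -0.4],
[-1.09, -2.54, -0.09, -0.0, 0.1, -0.4],
[-1.07, -2.55, -0.1, -0.0, 0.1, -0.4],
[-1.05, -2.56, -0.1, -0.0, 0.1, -0.4],
[-1.03, -2.57, -0.1, -0.0, 0.1, -0.4],
[-1.01, -2.57, -0.1, -0.0, 0.1, -0.4],
[-0.99, -2.58, -0.1, -0.0, 0.1, -0.4],
[-0.97, -2.59, -0.11, -0.0, 0.1, -0.4],
[-0.95, -2.6, -0.11, -0.0, 0.1, -0.4],
[-0.93, -2.6, -0.11, -0.0, 0.1, -0.4],
```

View pics/s15.png

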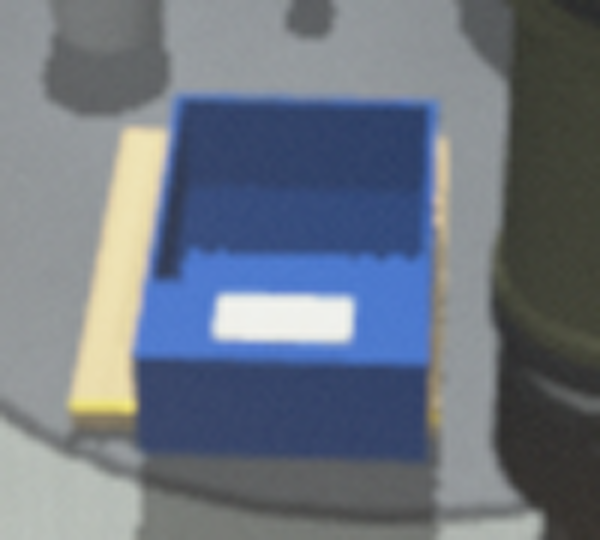

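Call:
carry_out --targets '[-0.6, -1.3, -0.1, 0, 0.1, -0.5, -1.1, -2.5, -0.1, 0, 0.1, -0.5, -1.1, -2.5, -0.1, 0, 0.1, -0.5, -1.1, -2.5, -0.1, 0, 0, -0.5, -1.1, -2.5, -0.1, 0, 0, -0.4, -1.05, -2.5, -0.1, 0, 0, -0.4, -1.05, -2.5, -0.1, 0, 0, -0.4, -1.0, -2.5, -0.1, 0, 0, -0.4, -1.0, -2.5, -0.1, 0, 0, -0.4, -1.0, -2.5, -0.1, 0, 0, -0.4, -1.0, -2.5, -0.1, 0, 0, -0.4, -0.6, -1.5, 0, 0, 0, -0.4]'

```text
time: 17.63
tcp_pos: [0.5284, 0.0138, 0.1438]
orientation: [0.994, -0.104, -0.011, -0.002]
wrist_force: [0.1, 0.6, -3.0]
finger_gap: 0.504
```

```bash
python3 -c "
from h import *
s=st();plan([.53,.069,.15],Rt(-11.6,0),4)"
```

```text
t 17.63 tcp [0.5284 0.0138 0.1438] x [ 0.98 -0.21 -0.02] z [-0.02  0.01 -1.  ] F [ 0.1  0.6 -3. ] gap 0.5 q [-0.08  0.48  0.01  1.88 -0.02  0.8  -1.83]
n 4 mm/row 13.89474567718651 deg/row 0.3404558992795368
[-0.25, -1.36, -0.15, -0.0, 0.3, -0.1],
[-0.25, -1.36, -0.15, -0.0, 0.3, -0.1],
[-0.24, -1.36, -0.15, -0.0, 0.3, -0.1],
[-0.24, -1.36, -0.15, -0.0, 0.3, -0.1],
```

Call:
carry_out --targets '[-0.25, -1.3, 0, 0, 0.3, 0, -0.25, -1.3, 0, 0, 0.3, 0, -0.25, -1.2, 0, 0, 0.3, 0, -0.2, -1.0, 0, 0, 0.3, 0, 0, 0, 0, 0, 0, 0, 0, 0, 0, 0, 0, 0]'

```text
time: 18.13
tcp_pos: [0.5262, 0.0715, 0.141]
orientation: [0.995, -0.099, -0.004, -0.001]
wrist_force: [-0.0, -0.5, -3.3]
finger_gap: 0.502
```

Run:
```python
from h import *
s=st();p=eyes.capture("wrist");cv2.imwrite("pics/w16.png",p["color"])
print(proj(p,[(.6067,.1288,.072),(.567,-.0547,.072),(.4429,-.0303,.072),(.4816,.1541,.072)],s).round(0))
for d in nets.landmark_of("bin_in",p)[:2]: print(round(d["score"],2),np.round(d["centre"]),toworld(p,d["centre"],.016,s)[0].round(4))
plan([.53,.069,.06],Rt(-11.6,0),6)
```

```text
t 18.13 tcp [0.5262 0.0715 0.141 ] x [ 0.98 -0.2  -0.01] z [-0.01  0.   -1.  ] F [-0.  -0.5 -3.3] gap 0.5 q [-0.19  0.48  0.01  1.89 -0.01  0.78 -1.94]
[[184. 101.]
 [532. 108.]
 [498. 308.]
 [206. 307.]]
0.9 [318. 184.] [0.5321 0.0715 0.016 ]
0.59 [ 65. 304.] [0.4701 0.3055 0.016 ]
n 6 mm/row 13.533644922669389 deg/row 0.07376616205065392
[0.08, 0.02, 1.35, -0.0, 0.1, 0.0],
[0.08, 0.02, 1.35, -0.0, 0.1, 0.0],
[0.07, 0.02, 1.35, -0.0, 0.1, 0.0],
[0.07, 0.02, 1.35, -0.0, 0.1, 0.0],
[0.07, 0.02, 1.35, -0.0, 0.1, 0.0],
[0.07, 0.02, 1.35, -0.0, 0.1, 0.0],
```

View pics/w16.png

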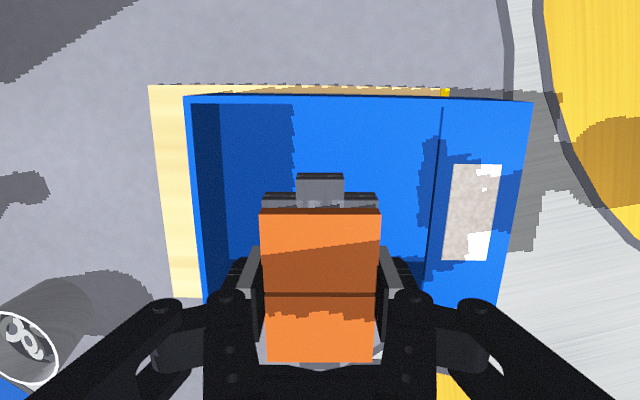

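Call:
carry_out --targets '[0.1, 0, 1.2, 0, 0.1, 0, 0.1, 0, 1.4, 0, 0.1, 0, 0.1, 0, 1.4, 0, 0.1, 0, 0.1, 0, 1.4, 0, 0.1, 0, 0.05, 0, 1.4, 0, 0, 0, 0.05, 0, 0.8, 0, 0, 0, 0, 0, 0, 0, 0, 0, 0, 0, 0, 0, 0, 0]'

```text
time: 18.9
tcp_pos: [0.534, 0.06, 0.0631]
orientation: [0.994, -0.106, 0.002, 0.001]
wrist_force: [0.1, -0.3, -3.3]
finger_gap: 0.506
```

Run:
```python
from h import *
s=st();p=eyes.capture("wrist");cv2.imwrite("pics/w17.png",p["color"])
plan([.531,.0715,.04],Rt(-11.6,0),6)
```

```text
t 18.9 tcp [0.534  0.06   0.0631] x [ 0.98 -0.21  0.  ] z [ 0. -0. -1.] F [ 0.1 -0.3 -3.3] gap 0.51 q [-0.17  0.59  0.01  1.96 -0.01  0.59 -1.93]
n 6 mm/row 4.366110712774083 deg/row 0.11391362666051873
[-0.09, -0.18, 0.39, 0.0, -0.0, -0.1],
[-0.09, -0.18, 0.39, 0.0, -0.0, -0.1],
[-0.09, -0.18, 0.39, 0.0, -0.0, -0.1],
[-0.09, -0.18, 0.39, 0.0, -0.0, -0.1],
[-0.09, -0.18, 0.39, 0.0, -0.0, -0.1],
[-0.09, -0.18, 0.39, 0.0, -0.0, -0.1],
```

View pics/w17.png

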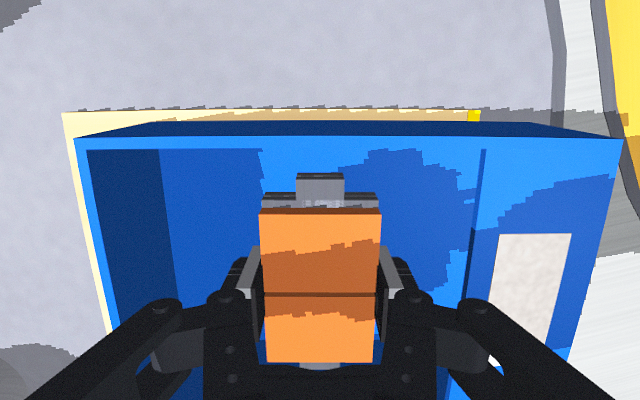

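Call:
carry_out --targets '[-0.1, -0.4, 0.2, 0, 0, -0.1, -0.1, -0.4, 0.3, 0, 0, -0.1, -0.1, -0.3, 0.4, 0, 0, 0, -0.1, 0, 0.4, 0, 0, 0, 0, 0, 0.3, 0, 0, 0, 0, 0, 0, 0, 0, 0]'

```text
time: 19.45
tcp_pos: [0.5342, 0.0735, 0.0486]
orientation: [0.995, -0.104, 0.005, 0.0]
wrist_force: [1.0, 0.3, -3.0]
finger_gap: 0.503
```

Call:
carry_out --targets '[-0.1, 0.05, 0.25, 0, -0.2, 0, -0.1, 0, 0.25, 0, -0.2, 0, 0, 0, 0.2, 0, 0, 0, 0, 0, 0.15, 0, 0, 0]'

```text
time: 19.78
tcp_pos: [0.5319, 0.0734, 0.0394]
orientation: [0.995, -0.104, 0.001, 0.0]
wrist_force: [0.5, -0.0, -3.7]
finger_gap: 0.507
```

Call:
carry_out --targets '[0, 0, 0.15, 0, 0, 0, 0, 0, 0, 0, 0, 0]'

```text
time: 19.95
tcp_pos: [0.5319, 0.0731, 0.0374]
orientation: [0.995, -0.104, 0.0, 0.0]
wrist_force: [0.1, -0.2, -2.5]
finger_gap: 0.5
```

Call:
carry_out --targets '[0, 0, 0.12, 0, 0, 0, 0, 0, 0, 0, 0, 0]'

```text
time: 20.12
tcp_pos: [0.532, 0.073, 0.0361]
orientation: [0.995, -0.104, 0.001, 0.0]
wrist_force: [-0.4, 0.0, -3.2]
finger_gap: 0.501
```

Call:
carry_out --targets '[0, 0, 0.12, 0, 0, 0, 0, 0, 0, 0, 0, 0]'

```text
time: 20.28
tcp_pos: [0.5322, 0.073, 0.0364]
orientation: [0.995, -0.105, 0.001, -0.0]
wrist_force: [-0.0, 0.0, -3.7]
finger_gap: 0.504
```

Call:
carry_out --targets '[0, 0, 0.15, 0, 0, 0, 0, 0, 0.1, 0, 0, 0]'

```text
time: 20.45
tcp_pos: [0.5325, 0.073, 0.0359]
orientation: [0.994, -0.105, 0.002, -0.0]
wrist_force: [-4.6, -0.2, 13.5]
finger_gap: 0.502
```

Call:
carry_out --targets '[0, 0, 0.1, 0, 0, 0, 0, 0, 0, 0, 0, 0]'

```text
time: 20.62
tcp_pos: [0.5324, 0.073, 0.0363]
orientation: [0.994, -0.105, 0.002, -0.0]
wrist_force: [-0.1, 0.3, -3.9]
finger_gap: 0.504
```

Call:
carry_out --targets '[0, 0, 0.05, 0, 0, 0, 0, 0, 0.05, 0, 0, 0, 0, 0, 0, 0, 0, 0, 0, 0, 0, 0, 0, 0, 0, 0, 0, 0, 0, 0]' --gripper 6.2

```text
time: 21.03
tcp_pos: [0.5338, 0.0732, 0.0357]
orientation: [0.994, -0.105, 0.004, -0.001]
wrist_force: [-0.1, 1.1, -0.3]
finger_gap: 0.724
```

Run:
```python
from h import *
s=st();p=eyes.capture("wrist");cv2.imwrite("pics/w18.png",p["color"])
```

```text
t 21.03 tcp [0.5338 0.0732 0.0357] x [ 0.98 -0.21  0.01] z [ 0.01  0.   -1.  ] F [-0.1  1.1 -0.3] gap 0.72 q [-0.19  0.64  0.01  1.98 -0.01  0.52 -1.95]
```

View pics/w18.png

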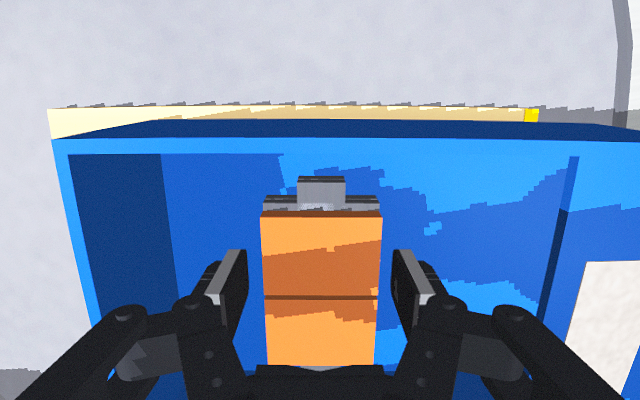

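Released: the pads stand clear on both sides of the pair (gaps at columns 250 and 390), which lies on the tray floor. Lifting straight out.

Call:
carry_out --targets '[0, 0, -0.5, 0, 0, 0, 0, 0, -1, 0, 0, 0, 0, 0, -2, 0, 0, 0, 0, 0, -2.5, 0, 0, 0, 0, 0, -2.5, 0, 0, 0, -1, 0, -2.5, 0, 0, 0, -2.5, 0, -2, 0, 0, 0, -2.5, 2, -1, 0, 0, 0, -2, 2.5, 0, 0, 0, 0, -1.5, 2.5, 0, 0, 0, 0, -1, 1.5, 0, 0, 0, 0, 0, 0, 0, 0, 0, 0]'

```text
time: 22.08
tcp_pos: [0.4081, 0.0113, 0.1893]
orientation: [0.995, -0.103, 0.007, -0.002]
wrist_force: [-0.1, 0.3, -0.3]
finger_gap: 0.727
```

Run:
```python
from h import *
s=st()
for n in("side","top","wrist"):
  p=eyes.capture(n);cv2.imwrite(f"pics/{n}19.png",p["color"])
  if n!="wrist":
    for o,z in [("bin_in",.016),("pair_center",.029),("cup",0),("wrench",0),("fuse_lid",0),("oil",0),("driver",0)]:
        for d in nets.landmark_of(o,p)[:1]:
            print(n,o,round(d["score"],2),toworld(p,d["centre"],z)[0].round(4))
```

```text
t 22.08 tcp [0.4081 0.0113 0.1893] x [ 0.98 -0.21  0.01] z [ 0.02  0.   -1.  ] F [-0.1  0.3 -0.3] gap 0.73 q [-0.11  0.24  0.03  2.13 -0.01  0.75 -1.85]
side bin_in 0.85 [0.5318 0.0792 0.016 ]
side pair_center 0.79 [0.5306 0.0737 0.029 ]
side cup 0.6 [0.4674 0.32   0.    ]
side wrench 0.73 [ 0.7799 -0.0538  0.    ]
side oil 0.63 [0.599  0.4493 0.    ]
side driver 0.69 [0.3244 0.4235 0.    ]
top bin_in 0.78 [0.5339 0.0777 0.016 ]
top pair_center 0.48 [0.534  0.0753 0.029 ]
top cup 0.72 [0.4624 0.3336 0.    ]
top wrench 0.68 [ 0.7747 -0.0654  0.    ]
top fuse_lid 0.78 [ 0.6214 -0.4621  0.    ]
top oil 0.72 [0.6012 0.4603 0.    ]
top driver 0.7 [0.3395 0.4366 0.    ]
```

View pics/side19.png

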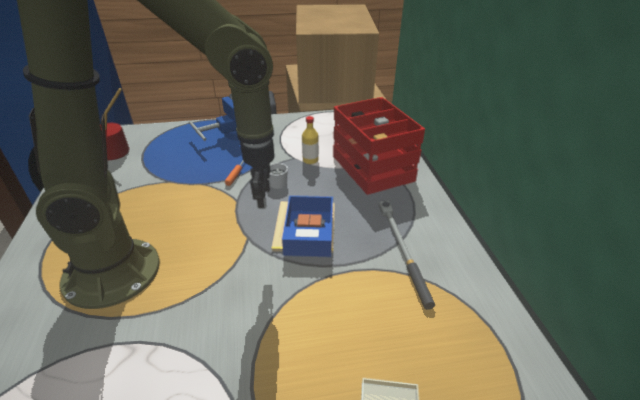

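View pics/top19.png

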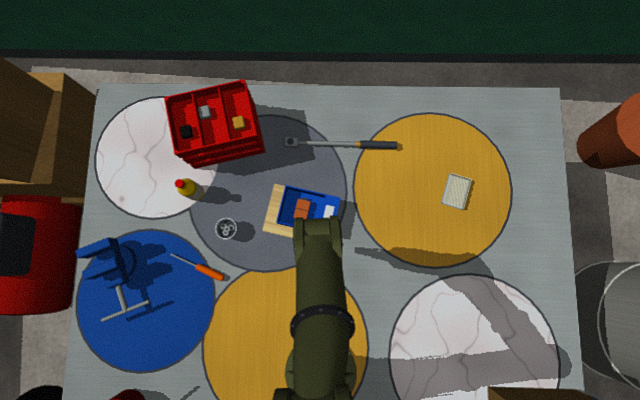

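View pics/wrist19.png

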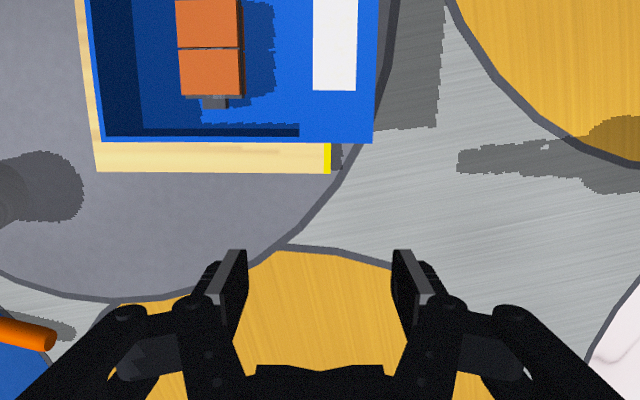

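The pair lies flat in the tray (side view at 310,220), the bin is on its back on the board, the other things have not moved, and the gripper is clear. Handing in.

```bash
python3 -c "
from h import *
st();print(workorder.close_job())"
```

```text
t 22.93 tcp [0.4112 0.0137 0.1883] x [ 0.98 -0.2   0.01] z [ 0.02  0.   -1.  ] F [ 0.5  0.  -0.1] gap 0.73 q [-0.12  0.24  0.03  2.13 -0.01  0.75 -1.85]
the job is handed in; nothing more can be done
None
```

The job is done and handed in at about 23 s of robot time. The bin is on its back on the board and the brake pad pair lies flat in it.

**What I did**
- **Slide:** I pushed the bin on its apron at about 25 mm height until it stopped against the yellow edge. The wrist force rose from about 4 to 22 N (about 28 N in all) as it met the edge.
- **Topple:** I pushed the top until the bin fell over the edge onto its back, without lifting it.
- **Pair:** I gripped it across its 44 mm width and lowered it until it touched the tray floor. I then opened the fingers and withdrew.

**What the last checks showed**
- The bin is flat on its back on the board. It sits a little toward the far side, and a strip of board shows on both sides.
- The pair's centre measured about (0.53, 0.075), within about 6 mm of the tray middle in both the side and top views.
- The cup, wrench, lid, oil bottle and screwdriver look unmoved in the pictures. The networks' positions for them differ by up to 25 mm between views, so they cannot show small shifts.
- The gripper was clear of everything, with the wrist force near zero.
- One reading was slightly off. When the bin was stopped at the edge, the top camera showed 3 to 5 mm between its top back edge and the board edge, near the camera's error. I relied on the force rise and the bin not moving any further.

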